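# Clamp a stack of laminations in the bench screw press with its T-key

### The arm

A 7-joint arm with a two-finger parallel gripper is mounted at the origin on the work surface. World frame = base frame: x ahead of the robot, y to its left, z up, the work surface at z = 0. Lengths are in m, angles in rad, forces in N, time in s.
With the tool pointing down it reaches from about 0.35 to 0.9 m from the base axis. Payload 7.2 kg.
Tool frame: the origin (TCP) lies midway between the tips of the shut fingers; the grasp point (between the pads) lies 19 mm behind it (env.pinch_z is the distance from the TCP to the grasp point, in m); x points along the fingers, z is the direction in which the jaws open and shut, and the axes are right-handed (so a half turn about x gives the same grasp; the last joint's range is limited). The gripper opens to 85 mm and grips with 20 to 120 N. Pads are 22 mm wide; open, the fingers measure 114 mm over their backs; the gripper's body (76 mm by 85 mm) begins 54 mm behind the grasp point. The pads swing forward as they close: fully open they stand 13 mm farther back than shut.
Start: joints at [1.234, 0.411, -0.013, 1.596, 0.006, 1.134, -0.082], TCP at [0.166, -0.603, 0.231] pointing down, gripper open.
Joint ranges: [-2.95, 2.95], [-0.29, 1.99], [-1.47, 1.44], [0.14, 2.54], [-1.03, 4.17], [0.13, 1.85], [-2.86, 2.86]. Speed limits (rad/s): [2.39, 2.39, 3.01, 3.01, 3.14, 3.14, 3.14].

### API

Orientations are given as a unit quaternion [w, x, y, z].
In Python, from workcell import telemetry, eyes, env gives the robot as it stands. The module is installed in compiled form; this text tells all that it offers.
- The arm moves only by the tool arm_command, never from a script. Its argument "increments" is a list of rows, each a list of 6 numbers: the shift along the tool's x, y, z in mm, then the turn, a rotation vector about the tool's x, y, z in degrees. A call has 1 to 12 rows; each row is the pose to reach, as a shift and turn from the pose measured when the call began, along the tool's axes at that moment; what a row does not reach only later rows make up. A row lasts 1/10 s, in which the tool goes at most 50 mm and 8.59 degrees, less where a joint would pass 70% of its speed; a pose out of reach is approached as far as the arm can. A call with a gripper value outside its range is refused whole. "grip" is the closure in counts, from 0 (fully open) to 255 (shut), set as the call begins (left out, the last holds). The fingers move at their own pace and stop on an object; "newtons" is the grip in N (left out, the last holds). Time passes only in rows, so rows that repeat a pose let the fingers close. It gives the time, the measured TCP pose, the force and the opening at its end, in the units of the state.
- telemetry.observe(): the state, without advancing time (a new reading comes with each control period).
- eyes.camera(name): name is "side" or "top" or "wrist"; returns the picture (400x640x3 uint8, blue, green, red); there is no depth.
- eyes.camera_model(name): a dict with "K" (3x3 intrinsics, pixels), "pose" (4x4, takes a point from camera to world coordinates). Camera axes: x right, y up, looking along -z (the intrinsics and any distortion apply to the point x, -y, -z); pixel columns grow to the right and rows downward; lengths in m; the calibration is good to about 2 mm. A picture is of the moment at which its call begins: read the wrist's pose just before it. camera_model takes no time and is no camera call; for the wrist camera it gives the pose at the moment of the call.
- env.sign_off(): hands the job in, once; it reports no verdict.
The state is a dict: "time_s": time; "q": joint angles; "qvel": joint speeds; "effort": joint torques, N m; "tcp_pos": TCP position; "orientation": TCP orientation; "ft_force": force on the tool from outside, world axes, zero at the start; "moment": the same for the moment, N m; "gripper_width": opening from 0.0 (shut) to 1.0 (fully open).
Only numpy, scipy, OpenCV 4.12 (cv2) and the standard library are available. Lean on these libraries where they do the work, as an engineer would, in place of code of your own. Each camera call takes 0.05 s, during which the arm holds its last target. There are 200 camera calls.

### The job

Clamp up the laminations in the bench press: draw its loading bed right out, stack every lamination lying on the bench squarely on the outline scribed on the bed, one on top of the other, and push the bed fully home under the platen. Then take the T-key from its two-pronged hook, fit its square end fully into the spindle head, wind the platen down (clockwise seen from above) until it just meets the stack and give it half a turn more. Pull the key out and hang it by its cross-bar back on the same hook, leaving the stack clamped and the hammer, chisel and glue bottle where they are.

Things in the scene. Friction and masses are not known exactly. Their poses are not given: they have to be found in the camera images.
- lam0: loose flat softwood lamination 120 x 50 x 10 mm (long side along its x, width along y); origin at the centre of its underside. Two, three or four laminations are present, all alike, lying flat on the bench at the start; an absent one reads None. Its colour is that of pale wood
- lam1: lamination like lam0 (120 x 50 x 10 mm, origin at the centre of its underside); None if absent
- lam2: lamination like lam0 (120 x 50 x 10 mm, origin at the centre of its underside); None if absent
- lam3: lamination like lam0 (120 x 50 x 10 mm, origin at the centre of its underside); None if absent
- spindle_axis (a point): fixed point of the press on its vertical spindle axis, 206 mm above the bench. Green bridge 268 mm long along this x, 56 mm wide along y, 176-204 mm above the bench, with a round bearing housing (radius 31 mm, top 208 mm) at its middle, on two columns at x = -106 and +106 mm. Bed rails run from y = +50 to y = -310 mm, up to 24 mm high; the bed slides out towards -y
- bed (a joint): slide of the loading bed, m: 0 = fully home (outline straight under the platen), 0.16 = right out, towards -y of spindle_axis. Slides stiffly (about 2.5 N) and stays where it is left. Starts 0 to 60 mm out
- bed_top (a point): centre of the scribed outline (120 x 50 mm) on top of the plywood bed, 30 mm above the bench; moves with the bed, axes parallel to those of spindle_axis. Laminations go lengthwise along this x. Low wooden cleats, 8 mm high, stand at both ends (inner faces at x = -69 and +69 mm); the bed board runs from y = -137 to +78 mm. With the bed home it lies straight under spindle_axis
- bed_handle (a point): middle of the bed's pull bar: level steel bar 92 mm long along x, 12 x 12 mm in section, 62 mm above the bench (26 mm of free air under it, on two thin posts 38 mm either side), 126 mm from bed_top towards -y; moves with the bed. Can be pinched from above
- socket (a point): centre of the mouth of the square recess in the steel spindle head on top of the press; turns with the spindle, its x and y lie along the sides of the square. Recess 18.4 x 18.4 mm, 30 mm deep, mouth chamfered 3 mm. The head only turns, it never rises or sinks; it sits inside the bearing housing, so only the key can turn it. Turning torque 0.15 to 0.25 N m
- socket_floor (a point): centre of the bottom of the recess, 30 mm under socket; turns with the spindle
- screw (a joint): spindle angle, rad, grows as the spindle is turned clockwise seen from above; one turn (6.28 rad) moves the platen down 12 mm. Stays where it is left. Starts at 1 to 3 rad; the platen face is 80 mm above the bench at 0
- platen_face (a point): centre of the platen's wooden underside (124 mm along x, 58 mm along y of spindle_axis); goes down as the spindle is wound, until it meets the stack
- pad (a joint): how far the two coil springs between crosshead and platen are squeezed, m: 0 while the platen hangs free, grows once it rests on the stack, 12 mm per turn of the spindle (half a turn: 6 mm). Also seen from above as the two bolt heads standing proud of the crosshead by this much
- key: loose steel T-key, 0.32 kg: square shank 16 x 16 mm (last 8 mm stepped down to 11.5 mm), cross-bar 124 mm long, 14 x 14 mm, across its top. Origin at the tip of the shank; z points up to the bar, the bar lies along y, the shank's sides along x and y. Hangs upright on the hook at the start. Let go in the recess it stays standing, with a few degrees of play
- key_bar (a point): middle of the key's cross-bar, 85 mm above the tip
- key_tip (a point): tip of the key's shank
- hook_seat (a point): where the middle of the cross-bar hangs on the two-pronged hook of the fixed wooden rack, 147 mm above the bench: two level steel prongs, 10 mm thick, 64 mm apart between centres, run along this x from a plate at x = +79 mm to tips at x = -52 mm, upturned 20 mm. The bar lies across them (along this y), anywhere along x; the shank hangs between them
- hammer: hammer lying on the bench; bystander, leave it alone; origin on its handle at the underside
- chisel: wood chisel about 250 mm long lying on the bench; bystander, leave it alone; origin at its ferrule
- glue: upright closed glue bottle, 64 mm wide and 170 mm high; bystander, leave it alone; origin at the centre of its base
There are look-alikes about, which are no part of the job. What is shaped like the lam3 but green or red is not meant.

How it is judged:
By the outcome, as a careful person would: the job done as asked, in the order asked, and still so for the second after the job is handed in, with the robot touching nothing.
Of lam0, lam1, lam2, lam3 only 2 to 4 are there at a start; the rules pass over those that are not, and their reading is None.
At some moment in a run one of lam0, lam1, lam2, lam3 may be knocked a few centimetres aside while the robot is not near it.
It also fails if it takes over 210 s, if anything falls off the work surface, if the arm or the gripper's body presses on something with over 40 N, if the wrist force passes 120 N, or if a joint passes its speed limit or range.

## Working session

There is one attempt and no reset: what is moved stays moved. The work goes in short steps, Python scripts to look and compute and a tool call to move; the robot and the scene stay as the last step left them, time stands still between calls to the robot, and variables do not carry over. Pictures are saved under pics/ and viewed, about 12 in all and at most 16, crops included, and the job is handed in when it is done.

Besides the shell and the picture viewer there is one more tool, called after "Call:" as name([rows], argument=value, ...), one row to a line, values as JSON. arm_command: Moves the arm, as the interface text tells. Its arguments: {"type":"object","properties":{"increments":{"type":"array"},"grip":{"type":"number"},"newtons":{"type":"number"}},"required":["increments"]}

```bash
mkdir -p pics; ls; cat > h.py <<'E'
import numpy as np, cv2
from scipy.spatial.transform import Rotation as R
from workcell import telemetry, eyes, env
def snap(name,fn=None):
    m=eyes.camera_model(name); im=eyes.camera(name)
    if fn: cv2.imwrite('pics/'+fn,im)
    return im,m
def ray(m,uv):
    K=np.array(m['K']);P=np.array(m['pose'])
    d=np.linalg.inv(K)@np.array([uv[0],uv[1],1.]); d=P[:3,:3]@np.array([d[0],-d[1],-d[2]])
    return P[:3,3],d
def onz(m,uv,z):
    o,d=ray(m,uv); return o+d*(z-o[2])/d[2]
def px(m,p):
    K=np.array(m['K']);P=np.array(m['pose'])
    c=P[:3,:3].T@(np.array(p)-P[:3,3]); u=K@np.array([c[0],-c[1],-c[2]]); return u[:2]/u[2]
def pose():
    s=telemetry.observe(); q=s['orientation']
    return np.array(s['tcp_pos']),R.from_quat([q[1],q[2],q[3],q[0]]),s
def inc(p,yaw=None):
    """tool-frame shift (mm) to world p, and turn(deg) for jaw-axis (tool z) along yaw world, tool down"""
    t,r,s=pose(); sh=r.inv().apply(np.array(p)-t)*1000
    out=[sh.round(1)]
    if yaw is not None:
        best=None
        for k in (0,np.pi):
            z=np.array([np.cos(yaw+k),np.sin(yaw+k),0]); x=np.array([0,0,-1.]); y=np.cross(z,x)
            rv=(r.inv()*R.from_matrix(np.c_[x,y,z])).as_rotvec(degrees=True)
            if best is None or np.linalg.norm(rv)<np.linalg.norm(best): best=rv
        out.append(best.round(2))
    return out
E
python3 - <<'E'
from h import *
for n in('top','side'):
    im,m=snap(n,n+'0.png'); print(n,np.array(m['K']).round(1).tolist(),np.array(m['pose']).round(3).tolist())
im,m=snap('wrist','wrist0.png');print(np.array(m['pose']).round(3).tolist())
t,r,s=pose();print(t,r.as_matrix().round(3),s['time_s'],s['ft_force'],env.pinch_z)
E
```

```text
pics
top [[387.2, 0.0, 319.2], [0.0, 387.2, 200.5], [0.0, 0.0, 1.0]] [[-0.009, 0.981, -0.194, 0.358], [-1.0, -0.006, 0.016, -0.007], [0.014, 0.194, 0.981, 1.152], [0.0, 0.0, 0.0, 1.0]]
side [[515.6, 0.0, 319.3], [0.0, 515.6, 199.2], [0.0, 0.0, 1.0]] [[-0.73, 0.479, -0.487, -0.175], [-0.683, -0.5, 0.533, 0.776], [0.012, 0.722, 0.692, 1.17], [0.0, 0.0, 0.0, 1.0]]
[[0.265, 0.921, 0.284, 0.237], [-0.964, 0.254, 0.076, -0.582], [-0.002, -0.294, 0.956, 0.374], [0.0, 0.0, 0.0, 1.0]]
[ 0.16586517 -0.60221104  0.23064308] [[-0.     0.964  0.266]
 [ 0.001  0.266 -0.964]
 [-1.    -0.    -0.001]] 0.15 [ 0.11442375  0.71091446 -0.3527532 ] 0.0187
```

View pics/top0.png

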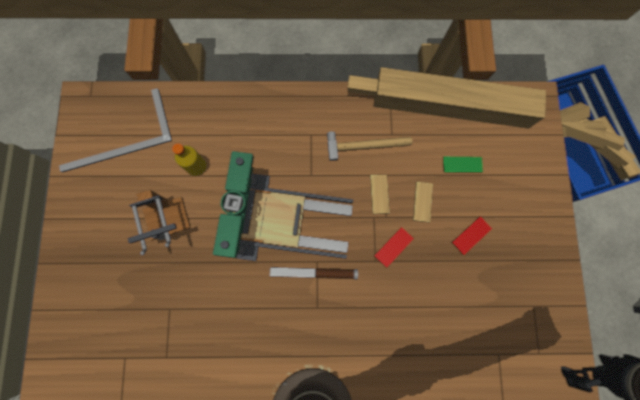

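View pics/side0.png

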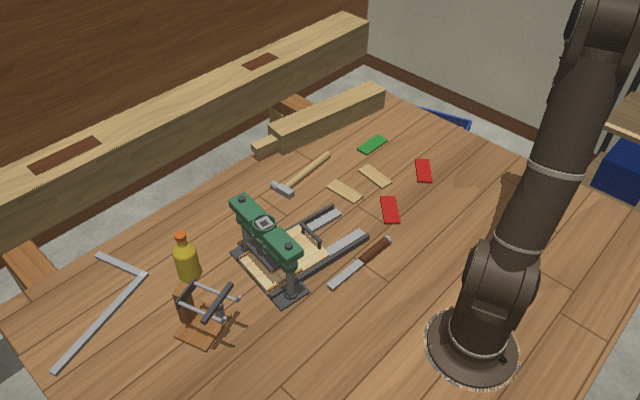

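The top view shows two pale laminations at (380,194) and (423,201), the press bridge from (240,155) to (228,255) with the spindle head at (233,203), and the bed partly out with its pull bar near (298,220). The rack with the key is near (152,225). The red and green pieces are decoys. The side view confirms this.

```bash
python3 - <<'E'
from h import *
im=cv2.imread('pics/top0.png'); m=eyes.camera_model('top')
hsv=cv2.cvtColor(im,cv2.COLOR_BGR2HSV)
g=cv2.inRange(hsv,(60,60,20),(95,255,200))
for nm,mask,z in(('green',g,.204),('pale',cv2.inRange(hsv,(12,50,150),(30,150,255)),.01)):
    cs,_=cv2.findContours(mask,cv2.RETR_EXTERNAL,cv2.CHAIN_APPROX_NONE)
    for c in cs:
        if cv2.contourArea(c)<60: continue
        r=cv2.minAreaRect(c); b=cv2.boxPoints(r); w=np.array([onz(m,p,z)[:2] for p in b])
        e=[w[1]-w[0],w[2]-w[1]]; L=[np.linalg.norm(x) for x in e]; k=int(np.argmax(L))
        print(nm,np.round(r[0]),w.mean(0).round(3),np.round(L,3),'long yaw',np.degrees(np.arctan2(e[k][1],e[k][0])).round(1))
print('head',onz(m,(233,203),.206),'bar',onz(m,(298,220),.068),'barT',onz(m,(130,241),.154),onz(m,(175,229),.154))
a=cv2.resize(im[120:290,110:330],None,fx=3.5,fy=3.5,interpolation=cv2.INTER_CUBIC); cv2.imwrite('pics/c1.png',a)
E
```

```text
green [462. 164.] [ 0.639 -0.39 ] [0.096 0.037] long yaw -90.2
green [234. 204.] [0.541 0.19 ] [0.264 0.065] long yaw -8.4
pale [250. 377.] [0.091 0.169] [0.214 0.018] long yaw -89.1
pale [278. 219.] [0.531 0.096] [0.151 0.135] long yaw -6.7
pale [423. 201.] [ 0.581 -0.339] [0.118 0.049] long yaw -7.3
pale [379. 193.] [ 0.606 -0.208] [0.049 0.116] long yaw 179.7
pale [628. 160.] [ 0.708 -0.985] [0.045 0.094] long yaw -156.6
pale [375. 143.] [ 0.766 -0.199] [0.229 0.015] long yaw -85.6
pale [595. 125.] [ 0.822 -0.9  ] [0.061 0.194] long yaw -111.0
pale [363.  83.] [ 0.968 -0.167] [0.038 0.088] long yaw -97.8
pale [463.  92.] [ 0.937 -0.487] [0.091 0.539] long yaw -98.7
head [0.54047186 0.19193793 0.206     ] bar [0.51703853 0.03621703 0.068     ] barT [0.45309916 0.46203181 0.154     ] [0.48314715 0.34950673 0.154     ]
```

View pics/c1.png

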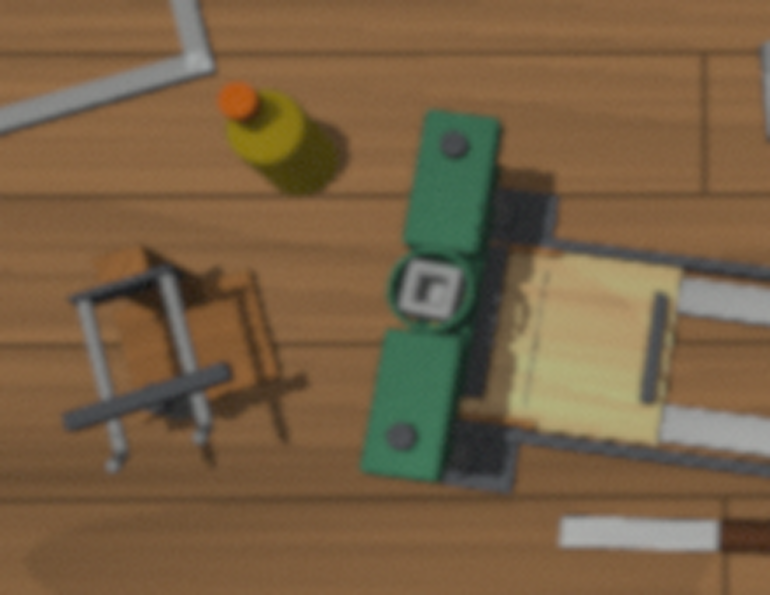

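Two laminations are present. The press yaw is about -8.4° and the bed is about 32 mm out. The rack yaw is about 15°. I'll go above the pull bar.

```bash
python3 - <<'E'
from h import *
print(inc([.517,.030,.20],np.radians(-98.4)))
E
```

```text
[array([  31.2,  506.4, -516.2]), array([ 2.38e+01, -7.00e-02,  2.00e-02])]
```

Call:
arm_command([
  [31,506,-516,24,0,0],
  [31,506,-516,24,0,0],
  [31,506,-516,24,0,0],
  [31,506,-516,24,0,0],
  [31,506,-516,24,0,0],
  [31,506,-516,24,0,0],
  [31,506,-516,24,0,0],
  [31,506,-516,24,0,0],
  [31,506,-516,24,0,0],
  [31,506,-516,24,0,0],
  [31,506,-516,24,0,0],
  [31,506,-516,24,0,0],
], grip=0)

```text
time_s: 1.35
tcp_pos: [0.4572, -0.0765, 0.2056]
orientation: [0.461, 0.536, 0.461, -0.536]
ft_force: [-0.0, -1.0, -0.5]
gripper_width: 0.999
```

```bash
python3 - <<'E'
from h import *
print(pose()[0],inc([.517,.030,.20],np.radians(-98.4)))
E
```

```text
[ 0.45724278 -0.07653235  0.20562165] [array([   5.7,   43.1, -114.3]), array([-0.21, -0.05,  0.01])]
```

Call:
arm_command([
  [5,43,-114,0,0,0],
  [5,43,-114,0,0,0],
  [5,43,-114,0,0,0],
  [5,43,-114,0,0,0],
  [5,43,-114,0,0,0],
])

```text
time_s: 1.85
tcp_pos: [0.5164, 0.0297, 0.2002]
orientation: [-0.461, -0.536, -0.462, 0.536]
ft_force: [0.2, 0.8, -0.2]
gripper_width: 1.0
```

```bash
python3 - <<'E'
from h import *
t,r,s=pose();im,m=snap('wrist','w1.png');print(t,np.array(m['pose']).round(3).tolist())
for n,p in(('bar',(.517,.0362,.068)),('head',(.5405,.192,.206))):print(n,px(m,p))
np.save('w1.npy',np.array(m['pose']))
E
```

```text
[0.51642674 0.02973253 0.20020171] [[-0.15, 0.945, 0.292, 0.59], [-0.989, -0.143, -0.045, 0.019], [-0.001, -0.296, 0.955, 0.343], [0.0, 0.0, 0.0, 1.0]]
bar [315.95746899 185.0947729 ]
head [-23.09198071 261.48821251]
```

View pics/w1.png

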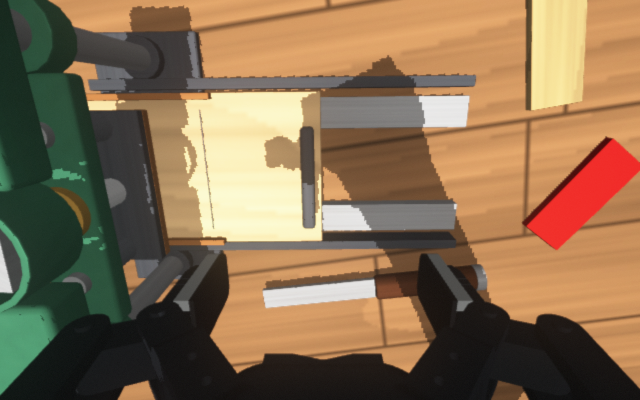

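The wrist view shows the pull bar from (307,127) to (309,228), the near edge of the scribed outline as a line from (202,108) to (213,228), and the rails along the top and bottom.

```bash
python3 - <<'E'
from h import *
m=eyes.camera_model('wrist'); m['pose']=np.load('w1.npy')
a,b=onz(m,(307,127),.068),onz(m,(309,228),.068);c=(a+b)/2
print(a,b,c,np.linalg.norm(a-b),np.degrees(np.arctan2(*(a-b)[1::-1])))
a2,b2=onz(m,(202,108),.03),onz(m,(213,228),.03);print(a2,b2,np.linalg.norm(a2-b2))
r1,r2=onz(m,(475,77),.024),onz(m,(90,82),.024);print('rail',r1,r2,np.degrees(np.arctan2(*(r2-r1)[1::-1])))
print(inc([c[0],c[1],.062-.012]), inc([c[0],c[1],.15]))
E
```

```text
[0.56763677 0.03578091 0.068     ] [0.47774446 0.0488369  0.068     ] [0.52269062 0.0423089  0.068     ] 0.09083548520545662 -8.263877653333209
[0.59637422 0.13209663 0.03      ] [0.47721545 0.15195683 0.03      ] 0.12080248490655839
rail [ 0.58564366 -0.1226003   0.024     ] [0.63475169 0.23120864 0.024     ] 82.09793746363849
[array([150.3,   4.5, -14.4])] [array([ 50.3,   4.3, -14.4])]
```

Call:
arm_command([
  [50,4,-14,0,0,0],
  [100,4,-14,0,0,0],
  [140,4,-14,0,0,0],
  [155,4,-14,0,0,0],
  [155,4,-14,0,0,0],
])

```text
time_s: 2.4
tcp_pos: [0.5199, 0.0399, 0.0431]
orientation: [-0.459, -0.535, -0.461, 0.539]
ft_force: [-0.6, -0.4, 0.3]
gripper_width: 1.001
```

Call:
arm_command([
  [0,0,0,0,0,0],
  [0,0,0,0,0,0],
  [0,0,0,0,0,0],
  [0,0,0,0,0,0],
  [0,0,0,0,0,0],
  [0,0,0,0,0,0],
  [0,0,0,0,0,0],
  [0,0,0,0,0,0],
], grip=255, newtons=40)

```text
time_s: 3.2
tcp_pos: [0.5205, 0.0403, 0.0439]
orientation: [-0.46, -0.535, -0.461, 0.538]
ft_force: [-0.4, -0.9, 5.6]
gripper_width: 0.135
```

Call:
arm_command([
  [0,0,12,0,0,0],
  [0,0,26,0,0,0],
  [0,0,40,0,0,0],
  [0,0,54,0,0,0],
  [0,0,68,0,0,0],
  [0,0,82,0,0,0],
  [0,0,96,0,0,0],
  [0,0,110,0,0,0],
  [0,0,122,0,0,0],
  [0,0,130,0,0,0],
  [0,0,134,0,0,0],
  [0,0,137,0,0,0],
])

```text
time_s: 4.4
tcp_pos: [0.5026, -0.0882, 0.0441]
orientation: [0.46, 0.538, 0.464, -0.533]
ft_force: [11.2, 30.7, -14.1]
gripper_width: 0.128
```

```bash
python3 - <<'E'
from h import *
t,r,s=pose();print(t,s['ft_force'],r.as_matrix().round(4),np.linalg.norm(t[:2]-[.5205,.0403]))
E
```

```text
[ 0.50262062 -0.08821171  0.04409505] [ 11.18937116  30.72305608 -14.09848089] [[ 1.000e-03  9.892e-01 -1.468e-01]
 [ 7.700e-03 -1.468e-01 -9.891e-01]
 [-1.000e+00 -1.000e-04 -7.800e-03]] 0.12974949669390523
```

Call:
arm_command([
  [0,0,0,0,0,0],
  [0,0,0,0,0,0],
  [0,0,0,0,0,0],
  [0,0,0,0,0,0],
  [0,0,0,0,0,0],
  [0,0,0,0,0,0],
], grip=0)

```text
time_s: 5.0
tcp_pos: [0.5025, -0.0887, 0.0442]
orientation: [0.46, 0.538, 0.463, -0.534]
ft_force: [-0.7, 0.3, -0.3]
gripper_width: 1.003
```

Call:
arm_command([
  [-50,0,0,0,0,0],
  [-100,0,0,0,0,0],
  [-150,0,-40,0,0,0],
  [-200,0,-90,0,0,0],
  [-230,0,-130,0,0,0],
  [-230,0,-130,0,0,0],
  [-230,0,-130,0,0,0],
])

```text
time_s: 5.7
tcp_pos: [0.523, 0.0431, 0.2789]
orientation: [0.462, 0.538, 0.464, -0.53]
ft_force: [-0.0, 0.4, 0.0]
gripper_width: 1.001
```

```bash
python3 - <<'E'
from h import *
t,r,s=pose();im,m=snap('wrist','w2.png');print(t)
np.save('w2.npy',np.array(m['pose']))
it,mt=snap('top','top2.png')
E
```

```text
[0.52300288 0.04307507 0.2789355 ]
```

View pics/w2.png

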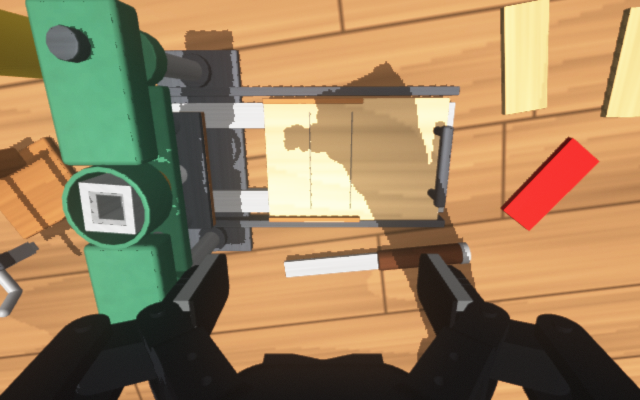

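The bed is right out. The outline lines are at columns 310 and 352, rows about 112–208, and the head square is near (107,208). Both laminations are at the top right.

```bash
cat >> h.py <<'E'
def lams(im,m,z=.01,lo=400):
    hsv=cv2.cvtColor(im,cv2.COLOR_BGR2HSV); out=[]
    cs,_=cv2.findContours(cv2.inRange(hsv,(12,50,140),(32,170,255)),cv2.RETR_EXTERNAL,cv2.CHAIN_APPROX_NONE)
    for c in cs:
        if cv2.contourArea(c)<lo: continue
        w=np.array([onz(m,p[0]+0.0,z)[:2] for p in c]).astype(np.float32)*1000
        r=cv2.minAreaRect(w); b=cv2.boxPoints(r); e=[b[1]-b[0],b[2]-b[1]]; k=int(np.linalg.norm(e[1])>np.linalg.norm(e[0]))
        out.append((np.array(r[0])/1000,np.linalg.norm(e[k]),np.linalg.norm(e[1-k]),np.degrees(np.arctan2(e[k][1],e[k][0]))))
    return out
E
python3 - <<'E'
from h import *
m=eyes.camera_model('wrist'); m['pose']=np.load('w2.npy')
C=[onz(m,p,.03) for p in((310,113),(311,207),(352,112),(352,208))];print('bed',np.mean(C,0),np.linalg.norm(C[0]-C[1]))
print('bar',onz(m,(445,167),.068)); print('head',onz(m,(107,208),.206))
mt=eyes.camera_model('top')
for l in lams(cv2.imread('pics/top2.png'),mt): 
    if 100<l[1]<130: print(l)
print(inc([.606,-.208,.2],np.radians(-90)))
E
```

```text
bed [0.52107303 0.0359111  0.03      ] 0.11635498836552224
bar [ 0.50505808 -0.08839873  0.068     ]
head [0.54395251 0.19614027 0.206     ]
[array([ 73.7, 119.7, 231.7]), array([-8.41, -0.39, -0.06])]
```

Call:
arm_command([
  [50,90,285,-8,0,0],
  [50,90,285,-8,0,0],
  [50,90,285,-8,0,0],
  [50,90,285,-8,0,0],
  [50,90,285,-8,0,0],
  [50,90,285,-8,0,0],
  [50,90,285,-8,0,0],
  [50,90,285,-8,0,0],
])

```text
time_s: 6.6
tcp_pos: [0.5665, -0.2598, 0.2208]
orientation: [0.494, 0.504, 0.499, -0.502]
ft_force: [-0.1, 0.1, -0.7]
gripper_width: 1.001
```

```bash
python3 - <<'E'
from h import *
t,r,s=pose();im,m=snap('wrist','w3.png');print(t)
for l in lams(im,m): print(l, inc([*l[0],.0],np.radians(l[3]+90)),inc([*l[0],.0],np.radians(l[3])))
E
```

```text
[ 0.56650965 -0.25975015  0.22076742]
(array([ 0.24557208, -0.51540698]), np.float32(50.698753), np.float32(32.277973), np.float32(89.74312)) [array([ 220. , -319. ,  262.9]), array([89.7 , -0.3 ,  0.42])] [array([ 220. , -319. ,  262.9]), array([-0.29, -0.46,  0.08])]
(array([0.24811816, 0.01306834]), np.float32(51.94338), np.float32(32.63279), np.float32(89.74325)) [array([ 224.2, -321.5, -265.5]), array([89.7 , -0.3 ,  0.42])] [array([ 224.2, -321.5, -265.5]), array([-0.29, -0.46,  0.08])]
(array([ 0.35057275, -0.35303915]), np.float32(122.26605), np.float32(101.3633), np.float32(-15.530075)) [array([ 221.1, -215.5,   99.6]), array([14.98, -0.45,  0.14])] [array([ 221.1, -215.5,   99.6]), array([-75.02,  -0.44,  -0.24])]
(array([ 0.38177774, -0.58106903]), np.float32(265.8628), np.float32(105.945526), np.float32(63.738564)) [array([ 219.3, -182.1,  327.3]), array([-64.29,  -0.45,  -0.19])] [array([ 219.3, -182.1,  327.3]), array([25.71, -0.43,  0.18])]
(array([0.39619577, 0.0928366 ]), np.float32(280.53348), np.float32(133.87627), np.float32(-62.479362)) [array([ 224.7, -174.2, -346.7]), array([61.93, -0.37,  0.32])] [array([ 224.7, -174.2, -346.7]), array([-28.07,  -0.47,  -0.04])]
(array([0.5095491 , 0.02063637]), np.float32(221.43628), np.float32(161.13731), np.float32(81.80375)) [array([ 223.9,  -60.1, -275.6]), array([-82.35,  -0.43,  -0.27])] [array([ 223.9,  -60.1, -275.6]), array([ 7.64, -0.45,  0.11])]
(array([ 0.53879993, -0.46878156]), np.float32(356.0844), np.float32(254.14352), np.float32(89.99846)) [array([220. , -26.2, 213.5]), array([89.45, -0.3 ,  0.42])] [array([220. , -26.2, 213.5]), array([-0.55, -0.46,  0.07])]
(array([ 0.64279309, -0.25646851]), np.float32(599.538), np.float32(491.55402), np.float32(-56.682594)) [array([2.216e+02, 7.580e+01, 2.000e-01]), array([56.13, -0.38,  0.3 ])] [array([2.216e+02, 7.580e+01, 2.000e-01]), array([-33.87,  -0.47,  -0.06])]
```

View pics/w3.png

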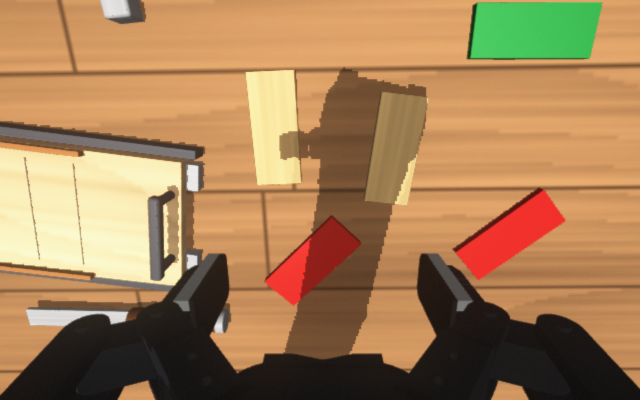

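Lamination A has corners (247,72), (295,70), (300,183), (258,185). Lamination B, in shadow, has corners (382,92), (427,97), (408,204), (365,201).

```bash
cat >> h.py <<'E'
def quad(m,ps,z):
    """corners: topL,topR,botR,botL -> centre, long yaw(deg), sizes"""
    a,b,c,d=[onz(m,p,z)[:2] for p in ps]; e=(a+b-c-d)/2; w=(b+c-a-d)/2
    return (a+b+c+d)/4,np.degrees(np.arctan2(e[1],e[0])),np.linalg.norm(e),np.linalg.norm(w)
E
python3 - <<'E'
from h import *
m=eyes.camera_model('wrist')
for ps in(((247,72),(295,70),(300,183),(258,185)),((382,92),(427,97),(408,204),(365,201))):
    q=quad(m,ps,.01);print(q,inc([*q[0],.05],np.radians(q[1]+90)))
a=[onz(m,p,.03) for p in((26,158),(39,261),(74,164),(83,264))];print(a,np.mean(a,0))
E
```

```text
(array([ 0.607017  , -0.20407896]), np.float64(1.0450626801236411), np.float64(0.11970668080488485), np.float64(0.0485629349079122)) [array([172. ,  39.4, -52.2]), array([-1.6 , -0.46,  0.07])]
(array([ 0.5833213, -0.334389 ]), np.float64(-6.313226770047209), np.float64(0.11900939925481419), np.float64(0.048530919903374346)) [array([171. ,  17. ,  78.3]), array([ 5.76, -0.46,  0.1 ])]
[array([0.58289951, 0.05642086, 0.03      ]), array([0.46234763, 0.07536908, 0.03      ]), array([0.5760734 , 0.00719419, 0.03      ]), array([0.45816219, 0.02482618, 0.03      ])] [0.51987068 0.04095258 0.03      ]
```

Call:
arm_command([
  [50,39,-52,-1.6,-0.5,0],
  [100,39,-52,-1.6,-0.5,0],
  [150,39,-52,-1.6,-0.5,0],
  [190,39,-52,-1.6,-0.5,0],
  [210,39,-52,-1.6,-0.5,0],
  [219,39,-52,-1.6,-0.5,0],
  [221,39,-52,-1.6,-0.5,0],
])

```text
time_s: 7.35
tcp_pos: [0.606, -0.2024, 0.0005]
orientation: [0.504, 0.494, 0.506, -0.496]
ft_force: [-0.1, -0.7, 0.7]
gripper_width: 1.004
```

```bash
python3 - <<'E'
from h import *
print(pose()[0],inc([.607,-.2041,.0],np.radians(91)),pose()[2]['ft_force'])
E
```

```text
[ 6.06002187e-01 -2.02401281e-01  5.08344011e-04] [array([0.5, 1. , 1.7]), array([ 0.14, -0.03,  0.17])] [-0.05991804 -0.68101002  0.72117779]
```

Call:
arm_command([
  [2,1,1,0,0,0],
  [2,1,1,0,0,0],
  [2,1,1,0,0,0],
  [2,1,1,0,0,0],
  [2,1,1,0,0,0],
  [2,1,1,0,0,0],
], grip=255, newtons=30)

```text
time_s: 7.95
tcp_pos: [0.6083, -0.2038, 0.0008]
orientation: [0.505, 0.495, 0.505, -0.495]
ft_force: [-0.9, -0.5, 7.0]
gripper_width: 0.575
```

Call:
arm_command([
  [-30,0,0,0,0,0],
  [-70,0,0,0,0,0],
  [-120,0,0,0,0,0],
  [-120,0,0,0,0,0],
])

```text
time_s: 8.35
tcp_pos: [0.6128, -0.2048, 0.1295]
orientation: [0.509, 0.497, 0.5, -0.493]
ft_force: [0.8, 0.2, 0.2]
gripper_width: 0.572
```

```bash
python3 - <<'E'
from h import *
t,r,s=pose();print(t,s['gripper_width']);im,m=snap('wrist','w4.png')
print(inc([.5218,.0365,.10],np.radians(81.9)))
E
```

```text
[ 0.61283524 -0.20475395  0.12945164] 0.5723337524232993
[array([  24.5,  -84.9, -242.8]), array([ 9.2 ,  0.16, -0.52])]
```

View pics/w4.png

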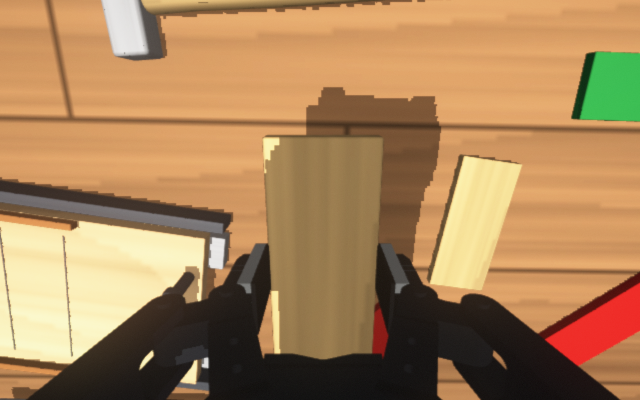

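Lamination A is held, with its far edge from (263,137) to (383,137).

```bash
python3 - <<'E'
from h import *
m=eyes.camera_model('wrist');t,r,s=pose()
a,b=onz(m,(263.5,137),.1387),onz(m,(383,137),.1387);M=r.as_matrix();c=(a+b)/2
print(np.linalg.norm(a-b),'end in tool frame',M.T@(c-t), 'yaw of edge vs tool z',np.degrees(np.arcsin(M[:,1]@(b-a)/np.linalg.norm(b-a))))
off=(M.T@(c-t))[1]-.060;print('offset along tool y',off)
y=np.radians(-8.1);u=np.array([np.cos(y),np.sin(y),0])
tgt=np.array([.5218,.0365,.13])-u*off
print(tgt,inc(tgt,np.radians(81.9)))
E
```

```text
0.04786490635089057 end in tool frame [-0.01208754  0.05868032 -0.00030795] yaw of edge vs tool z -0.06898001238605649
offset along tool y -0.0013196783840615026
[0.52310651 0.03631406 0.13      ] [array([  -5.5,  -83.3, -242.5]), array([ 9.2 ,  0.16, -0.52])]
```

Call:
arm_command([
  [-6,-16,-48,9.2,0,-0.5],
  [-6,-33,-97,9.2,0,-0.5],
  [-6,-50,-145,9.2,0,-0.5],
  [-6,-67,-194,9.2,0,-0.5],
  [-6,-83,-242,9.2,0,-0.5],
  [-6,-83,-242,9.2,0,-0.5],
  [-6,-83,-242,9.2,0,-0.5],
])

```text
time_s: 9.1
tcp_pos: [0.5226, 0.0375, 0.1304]
orientation: [-0.465, -0.532, -0.464, 0.534]
ft_force: [-0.4, -0.9, 0.7]
gripper_width: 0.573
```

```bash
python3 - <<'E'
from h import *
t,r,s=pose();print(t);im,m=snap('wrist','w5.png')
print(inc([.5231,.0363,.0325],np.radians(81.9)))
E
```

```text
[0.52262497 0.03750729 0.13039829]
[array([97.8, -0.3, -1.1]), array([ 0.05,  0.2 , -0.02])]
```

View pics/w5.png

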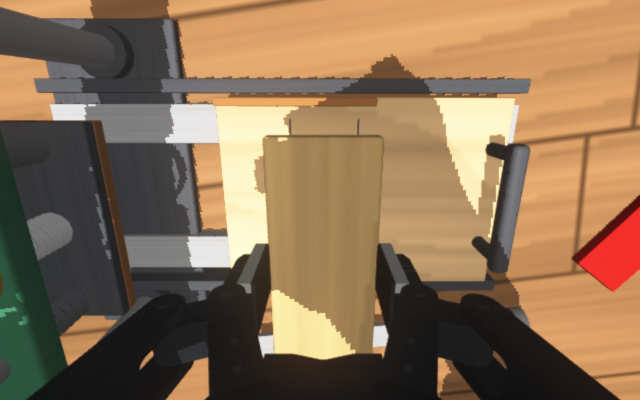

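The outline's far corners show at (290,120) and (358,120), above the held lamination. I'll check the aim against them.

```bash
python3 - <<'E'
from h import *
m=eyes.camera_model('wrist');t,r,s=pose()
a,b=onz(m,(290,120),.03),onz(m,(358,120),.03);c=(a+b)/2
y=np.radians(-8.1);u=np.array([np.cos(y),np.sin(y),0])
print(a,b,np.linalg.norm(a-b),'bed centre',c-.06*u)
a,b=onz(m,(263.5,137),.139),onz(m,(382.5,137),.139);print('lam ctr',(a+b)/2-.06*u)
E
```

```text
[0.58386196 0.05124905 0.03      ] [0.57683684 0.00192775 0.03      ] 0.04981910636369666 bed centre [0.52094798 0.03504248 0.03      ]
lam ctr [0.52153913 0.03614159 0.139     ]
```

```bash
python3 - <<'E'
from h import *
t,r,s=pose();print(t,inc([.5224,.0363,.0325],np.radians(81.9)))
E
```

```text
[0.52327998 0.03553566 0.13031549] [array([97.8, -1. , -1. ]), array([ 0.05,  0.2 , -0.02])]
```

Call:
arm_command([
  [40,-1,-1,0,0.2,0],
  [75,-1,-1,0,0.2,0],
  [90,-1,-1,0,0.2,0],
  [96,-1,-1,0,0.2,0],
  [98,-1,-1,0,0.2,0],
  [98,-1,-1,0,0.2,0],
  [98,-1,-1,0,0.2,0],
])

```text
time_s: 9.85
tcp_pos: [0.5233, 0.036, 0.0333]
orientation: [0.464, 0.535, 0.463, -0.533]
ft_force: [-0.5, -0.3, -0.2]
gripper_width: 0.567
```

```bash
python3 - <<'E'
from h import *
t,r,s=pose();print(t,s['ft_force'],inc([.5224,.0363,.031],np.radians(81.9)))
E
```

```text
[0.5232811  0.03597781 0.03326758] [-0.48123385 -0.25866623 -0.17042803] [array([ 2.3, -0.9, -0.2]), array([ 0.01, -0.01, -0.12])]
```

Call:
arm_command([
  [2.5,-1,0,0,0,0],
  [2.5,-1,0,0,0,0],
])

```text
time_s: 10.05
tcp_pos: [0.5226, 0.036, 0.0312]
orientation: [0.464, 0.535, 0.463, -0.533]
ft_force: [0.6, -0.2, 0.1]
gripper_width: 0.57
```

Call:
arm_command([
  [0,0,0,0,0,0],
  [0,0,0,0,0,0],
  [0,0,0,0,0,0],
  [0,0,0,0,0,0],
  [-40,0,0,0,0,0],
  [-80,0,0,0,0,0],
  [-120,0,0,0,0,0],
  [-150,0,0,0,0,0],
  [-150,0,0,0,0,0],
  [-150,0,0,0,0,0],
], grip=0)

```text
time_s: 11.05
tcp_pos: [0.5223, 0.036, 0.1818]
orientation: [0.465, 0.535, 0.462, -0.533]
ft_force: [-0.0, 0.2, -0.5]
gripper_width: 1.003
```

```bash
python3 - <<'E'
from h import *
t,r,s=pose();im,m=snap('wrist','w6.png');print(t);np.save('w6.npy',m['pose'])
E
```

```text
[0.52232994 0.03596745 0.18175444]
```

View pics/w6.png

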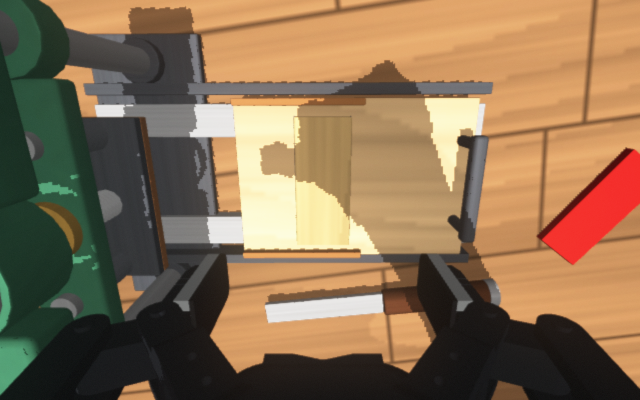

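Lamination A lies on the outline, with corners (294,116), (352,116), (351,245), (296,245). Now to B.

```bash
python3 - <<'E'
from h import *
m=eyes.camera_model('wrist');m['pose']=np.load('w6.npy')
print(quad(m,((294,116),(352,116),(351,245),(296,245)),.04))
im=cv2.imread('pics/w3.png');h=cv2.cvtColor(im,cv2.COLOR_BGR2HSV)
for p in((270,130),(395,130),(400,195),(220,150),(340,150),(500,150)):print(p,h[p[1],p[0]])
print(inc([.575,-.33,.18],np.radians(83.7)))
E
```

```text
(array([0.5209321 , 0.03619963]), np.float64(-7.905261526150252), np.float64(0.12068621403851768), np.float64(0.05126938375907777))
(270, 130) [ 24  87 251]
(395, 130) [ 18 123 155]
(400, 195) [ 23 100 244]
(220, 150) [ 14 136 202]
(340, 150) [ 14 141 116]
(500, 150) [ 15 135 218]
[array([  1. , 104.3, 354.7]), array([-1.8 ,  0.01, -0.15])]
```

Call:
arm_command([
  [0,104,355,-1.8,0,0],
  [0,104,355,-1.8,0,0],
  [0,104,355,-1.8,0,0],
  [0,104,355,-1.8,0,0],
  [0,104,355,-1.8,0,0],
  [0,104,355,-1.8,0,0],
  [0,104,355,-1.8,0,0],
  [0,104,355,-1.8,0,0],
  [0,104,355,-1.8,0,0],
  [0,104,355,-1.8,0,0],
])

```text
time_s: 12.1
tcp_pos: [0.5738, -0.3296, 0.1789]
orientation: [0.471, 0.527, 0.472, -0.526]
ft_force: [1.2, 0.5, 0.3]
gripper_width: 1.001
```

```bash
cat >> h.py <<'E'
def lam2(im,m,z=.01):
    h=cv2.cvtColor(im,cv2.COLOR_BGR2HSV); k=cv2.inRange(h,(17,40,90),(32,129,255)); k=cv2.morphologyEx(k,cv2.MORPH_OPEN,np.ones((5,5)))
    cs,_=cv2.findContours(k,cv2.RETR_EXTERNAL,cv2.CHAIN_APPROX_NONE); out=[]
    for c in cs:
        if cv2.contourArea(c)<2000: continue
        w=np.array([onz(m,p[0]+0.0,z)[:2] for p in c]).astype(np.float32)*1000
        r=cv2.minAreaRect(w); b=cv2.boxPoints(r); e=[b[1]-b[0],b[2]-b[1]]; n=[np.linalg.norm(x) for x in e]; i=int(n[1]>n[0])
        out.append((np.array(r[0])/1000,n[i],n[1-i],(np.degrees(np.arctan2(e[i][1],e[i][0]))+90)%180-90,cv2.boundingRect(c)))
    return out
E
python3 - <<'E'
from h import *
t,r,s=pose();im,m=snap('wrist','w7.png');print(t)
for l in lam2(im,m): print(l)
for l in lam2(cv2.imread('pics/top2.png'),eyes.camera_model('top')): print('t',l)
l=[l for l in lam2(im,m) if 110<l[1]<130 and l[2]<60][0]; print(inc([*l[0],0],np.radians(l[3]+90)))
E
```

```text
[ 0.57383702 -0.32958189  0.17889718]
(array([ 0.5027695 , -0.01958704]), np.float32(184.07402), np.float32(97.14055), np.float32(-22.73899), (0, 200, 98, 133))
(array([ 0.58267316, -0.33628433]), np.float32(119.03198), np.float32(49.665848), np.float32(-7.3406677), (304, 102, 54, 121))
t (array([ 0.78534381, -0.9163667 ]), np.float32(297.69662), np.float32(135.38403), np.float32(54.7865), (560, 103, 80, 73))
t (array([ 0.94439368, -0.43558994]), np.float32(635.7429), np.float32(102.761925), np.float32(81.34982), (348, 67, 198, 51))
[array([179.4,   9.1,   7.1]), array([ 1.11, -0.1 , -0.02])]
```

Good detection: 119 x 49.7 mm, yaw -7.3°.

Call:
arm_command([
  [50,9,7,1,0,0],
  [100,9,7,1,0,0],
  [145,9,7,1,0,0],
  [168,9,7,1,0,0],
  [177,9,7,1,0,0],
  [179,9,7,1,0,0],
  [179,9,7,1,0,0],
  [179,9,7,1,0,0],
])

```text
time_s: 12.95
tcp_pos: [0.5839, -0.3364, 0.0025]
orientation: [0.468, 0.531, 0.467, -0.529]
ft_force: [0.6, 0.0, -0.1]
gripper_width: 1.003
```

Call:
arm_command([
  [0,0,0,0,0,0],
  [0,0,0,0,0,0],
  [0,0,0,0,0,0],
  [0,0,0,0,0,0],
  [0,0,0,0,0,0],
  [0,0,0,0,0,0],
  [0,0,0,0,0,0],
], grip=255, newtons=30)

```text
time_s: 13.65
tcp_pos: [0.5845, -0.3368, 0.0039]
orientation: [0.469, 0.532, 0.466, -0.529]
ft_force: [-0.7, -0.0, 6.3]
gripper_width: 0.569
```

Call:
arm_command([
  [-30,0,0,0,0,0],
  [-70,0,0,0,0,0],
  [-110,0,0,0,0,0],
  [-130,0,0,0,0,0],
  [-130,0,0,0,0,0],
  [-130,0,0,0,0,0],
])

```text
time_s: 14.25
tcp_pos: [0.5837, -0.3368, 0.1341]
orientation: [0.469, 0.532, 0.466, -0.529]
ft_force: [-0.1, -0.7, -0.2]
gripper_width: 0.568
```

```bash
python3 - <<'E'
from h import *
t,r,s=pose();print(t,s['gripper_width']);im,m=snap('wrist','w8.png')
h=cv2.cvtColor(im,cv2.COLOR_BGR2HSV)
for row in (139,142,150):
    k=cv2.inRange(h[row:row+1],(17,40,90),(32,129,255))[0]; print(row,np.flatnonzero(k)[[0,-1]],k[[300,320,340]])
col=[np.flatnonzero(cv2.inRange(h[100:200,c:c+1],(17,40,90),(32,129,255))[:,0])[:1]+100 for c in (275,300,320,345,370)];print(col)
print(inc([.5225,.0358,.14],np.radians(81.9)))
E
```

```text
[ 0.58373954 -0.3368178   0.13412843] 0.5682053926273182
139 [264 381] [255 255 255]
142 [265 381] [255 255 255]
150 [130 380] [255 255 255]
[array([136]), array([136]), array([136]), array([136]), array([136])]
[array([  -7.2, -107. , -361.7]), array([ 0.88, -0.03, -0.19])]
```

Call:
arm_command([
  [-7,-15,-50,0.9,0,0],
  [-7,-30,-100,0.9,0,0],
  [-7,-45,-150,0.9,0,0],
  [-7,-60,-200,0.9,0,0],
  [-7,-75,-250,0.9,0,0],
  [-7,-90,-300,0.9,0,0],
  [-7,-104,-345,0.9,0,0],
  [-7,-107,-362,0.9,0,0],
  [-7,-107,-362,0.9,0,0],
  [-7,-107,-362,0.9,0,0],
])

```text
time_s: 15.3
tcp_pos: [0.5217, 0.0364, 0.1386]
orientation: [0.464, 0.534, 0.463, -0.534]
ft_force: [0.3, -0.3, -0.2]
gripper_width: 0.565
```

```bash
python3 - <<'E'
from h import *
t,r,s=pose();print(t,inc([.5221,.0358,.055],np.radians(81.9)))
E
```

```text
[0.52170014 0.03636679 0.13862393] [array([83.6,  0.4,  0.5]), array([ 0.08,  0.01, -0.07])]
```

Call:
arm_command([
  [40,0.4,0.5,0,0,0],
  [70,0.4,0.5,0,0,0],
  [83,0.4,0.5,0,0,0],
  [90,0.4,0.5,0,0,0],
  [92,0.4,0.5,0,0,0],
  [92,0.4,0.5,0,0,0],
])

```text
time_s: 15.9
tcp_pos: [0.5228, 0.0356, 0.0472]
orientation: [0.464, 0.534, 0.463, -0.533]
ft_force: [-1.0, 0.0, -0.8]
gripper_width: 0.568
```

```bash
python3 - <<'E'
from h import *
t,r,s=pose();print(t,s['ft_force'],inc([.5221,.0358,.044],np.radians(81.9)))
E
```

```text
[0.52275486 0.03557345 0.04724381] [-1.02505707  0.01399283 -0.79938703] [array([ 3.2, -0.7, -0.1]), array([ 0.05, -0.  , -0.12])]
```

Call:
arm_command([
  [2,-0.6,0,0,0,0],
  [3.2,-0.6,0,0,0,0],
  [3.2,-0.6,0,0,0,0],
])

```text
time_s: 16.2
tcp_pos: [0.5224, 0.0356, 0.0445]
orientation: [0.464, 0.535, 0.463, -0.533]
ft_force: [-0.9, 0.9, 0.0]
gripper_width: 0.568
```

Call:
arm_command([
  [0,0,0,0,0,0],
  [0,0,0,0,0,0],
  [0,0,0,0,0,0],
  [0,0,0,0,0,0],
  [-40,0,0,0,0,0],
  [-80,0,0,0,0,0],
  [-120,0,0,0,0,0],
  [-140,0,0,0,0,0],
  [-140,0,0,0,0,0],
  [-140,0,0,0,0,0],
], grip=0)

```text
time_s: 17.2
tcp_pos: [0.522, 0.0355, 0.1845]
orientation: [0.465, 0.535, 0.463, -0.533]
ft_force: [0.0, 0.4, -0.4]
gripper_width: 1.004
```

```bash
python3 - <<'E'
from h import *
t,r,s=pose();im,m=snap('wrist');print(t);np.save('w9.npy',m['pose'])
cv2.imwrite('pics/w9.png',cv2.resize(im[80:280,200:520],None,fx=2.5,fy=2.5,interpolation=cv2.INTER_CUBIC))
E
```

```text
[0.52196622 0.03550527 0.18450381]
```

View pics/w9.png

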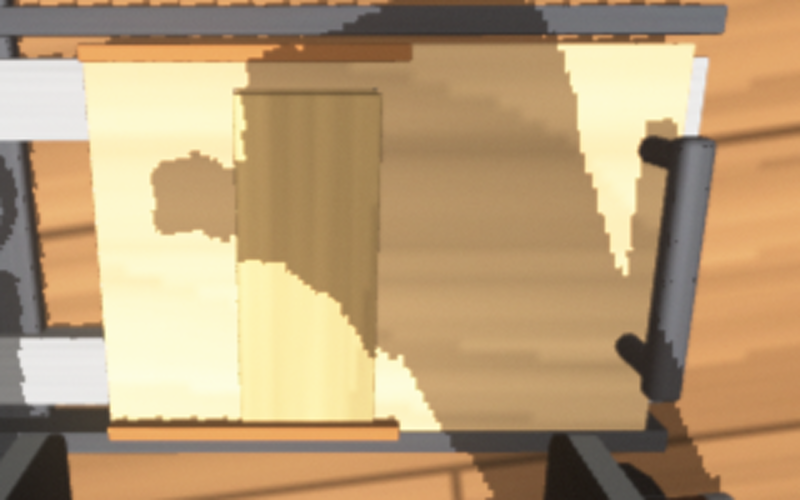

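The crop shows the second lamination stacked on the first, with corners (236,93), (380,93), (375,421), (241,421). The pull bar's centre is near (683,270).

```bash
python3 - <<'E'
from h import *
m=eyes.camera_model('wrist');m['pose']=np.load('w9.npy')
f=lambda p:(200+p[0]/2.5-.3,80+p[1]/2.5-.3)
print(quad(m,[f(p) for p in((236,93),(380,93),(375,421),(241,421))],.05))
b=onz(m,f((683,270)),.068);print(b)
# bar from bed: (.5209+... )
c=np.array([.521,.036])-.126*np.array([np.sin(np.radians(8.1)),np.cos(np.radians(8.1))]);print(c)
print(inc([*c,.16],np.radians(-98.1)))
E
```

```text
(array([0.52038595, 0.03606582]), np.float64(-8.098581133794804), np.float64(0.12011546823454211), np.float64(0.049237623317529795))
[ 0.5065975  -0.08785118  0.068     ]
[ 0.50324644 -0.08874298]
[array([ 23.7,  -0.6, 125.5]), array([ 0.04,  0.02, -0.11])]
```

Call:
arm_command([
  [10,0,45,0,0,0],
  [20,0,90,0,0,0],
  [24,0,125,0,0,0],
  [24,0,125,0,0,0],
  [24,0,125,0,0,0],
  [70,0,125,0,0,0],
  [110,0,125,0,0,0],
  [135,0,125,0,0,0],
  [140,0,125,0,0,0],
  [140,0,125,0,0,0],
])

```text
time_s: 18.25
tcp_pos: [0.5039, -0.0869, 0.043]
orientation: [0.464, 0.534, 0.464, -0.533]
ft_force: [0.6, 0.3, 1.1]
gripper_width: 1.0
```

Call:
arm_command([
  [0,0,0,0,0,0],
  [0,0,0,0,0,0],
  [0,0,0,0,0,0],
  [0,0,0,0,0,0],
  [0,0,0,0,0,0],
  [0,0,0,0,0,0],
  [0,0,0,0,0,0],
  [0,0,0,0,0,0],
], grip=255, newtons=40)

```text
time_s: 19.05
tcp_pos: [0.5041, -0.0872, 0.0436]
orientation: [0.464, 0.534, 0.464, -0.533]
ft_force: [-2.2, -0.7, 7.0]
gripper_width: 0.131
```

```bash
python3 - <<'E'
from h import *
t,r,s=pose();print(t,s['ft_force'],s['gripper_width']);d=.16*np.array([np.sin(np.radians(8.1)),np.cos(np.radians(8.1))])
print(inc([*(t[:2]+d),t[2]]))
E
```

```text
[ 0.5040832  -0.08717674  0.04362492] [-2.20296101 -0.68204367  7.02748685] 0.13060567432686995
[array([   0. ,    0.4, -160. ])]
```

Call:
arm_command([
  [0,0,-3,0,0,0],
  [0,0,-8,0,0,0],
  [0,0,-16,0,0,0],
  [0,0,-25,0,0,0],
  [0,0,-34,0,0,0],
  [0,0,-43,0,0,0],
  [0,0,-52,0,0,0],
  [0,0,-61,0,0,0],
  [0,0,-70,0,0,0],
  [0,0,-78,0,0,0],
  [0,0,-84,0,0,0],
  [0,0,-88,0,0,0],
])

```text
time_s: 20.25
tcp_pos: [0.5164, 0.0008, 0.0436]
orientation: [0.464, 0.534, 0.464, -0.533]
ft_force: [-0.4, -3.5, 3.1]
gripper_width: 0.133
```

Call:
arm_command([
  [0,0,-5,0,0,0],
  [0,0,-12,0,0,0],
  [0,0,-21,0,0,0],
  [0,0,-30,0,0,0],
  [0,0,-39,0,0,0],
  [0,0,-48,0,0,0],
  [0,0,-56,0,0,0],
  [0,0,-62,0,0,0],
  [0,0,-66,0,0,0],
  [0,0,-69,0,0,0],
  [0,0,-71,0,0,0],
  [0,0,-72,0,0,0],
])

```text
time_s: 21.45
tcp_pos: [0.5261, 0.0704, 0.0437]
orientation: [-0.464, -0.533, -0.464, 0.534]
ft_force: [-1.7, -9.0, 5.2]
gripper_width: 0.131
```

```bash
python3 - <<'E'
from h import *
t,r,s=pose();print(t,s['ft_force'],np.linalg.norm(t[:2]-[.5041,-.0872]))
E
```

```text
[0.5260545  0.07037402 0.04366524] [-1.73102016 -9.02817631  5.20224136] 0.1590961124437045
```

Force rising to 9 N means the end stop is near. I'll press a little further.

Call:
arm_command([
  [0,0,-1.5,0,0,0],
  [0,0,-3,0,0,0],
  [0,0,-3,0,0,0],
])

```text
time_s: 21.75
tcp_pos: [0.526, 0.0703, 0.0437]
orientation: [-0.464, -0.532, -0.462, 0.536]
ft_force: [-1.9, -9.9, 6.8]
gripper_width: 0.129
```

Call:
arm_command([
  [0,0,0,0,0,0],
  [0,0,0,0,0,0],
  [0,0,0,0,0,0],
  [0,0,0,0,0,0],
  [-40,0,0,0,0,0],
  [-90,0,0,0,0,0],
  [-140,0,0,0,0,0],
  [-190,0,0,0,0,0],
  [-230,0,0,0,0,0],
  [-260,0,0,0,0,0],
  [-260,0,0,0,0,0],
], grip=0)

```text
time_s: 22.85
tcp_pos: [0.5284, 0.0727, 0.3084]
orientation: [0.466, 0.535, 0.461, -0.533]
ft_force: [0.6, -0.7, -0.1]
gripper_width: 0.997
```

```bash
python3 - <<'E'
from h import *
t,r,s=pose();im,m=snap('wrist');cv2.imwrite('pics/w10.png',im);np.save('w10.npy',m['pose'])
# spindle from bed-home: bar + .126
e=np.array([np.sin(np.radians(8.1)),np.cos(np.radians(8.1))])
print(t, 'spindle est',np.array([.521,.036])+.16*e)
print('key',onz(eyes.camera_model('top'),(152.5,235),.154))
# refine rack/key from top crop: bar ends (crop/3.5+offset)
mt=eyes.camera_model('top');f=lambda p:(110+p[0]/3.5,120+p[1]/3.5)
a,b=onz(mt,f((66,416)),.154),onz(mt,f((230,372)),.154);print(a,b,np.linalg.norm(a-b),(a+b)/2,np.degrees(np.arctan2(*(a-b)[1::-1])))
for p,q in(((85,300),(120,460)),((165,275),(203,430))):
    c,d=onz(mt,f(p),.14),onz(mt,f(q),.14);print('prong yaw',np.degrees(np.arctan2(*(c-d)[1::-1])),c,d)
print(inc([*((a+b)/2)[:2]-np.array([0.03,0]),.30],np.radians(-75)))
E
```

```text
[0.52835197 0.07274333 0.30840292] spindle est [0.5435442  0.19440379]
key [0.46806566 0.40598457 0.154     ]
[0.45860303 0.46540563 0.154     ] [0.49017534 0.34811789 0.154     ] 0.12146285395848563 [0.47438918 0.40676176 0.154     ] 105.06613708575931
prong yaw 16.51478460395357 [0.54743993 0.46532289 0.14      ] [0.42725451 0.42968861 0.14      ]
prong yaw 17.23814600488843 [0.56633983 0.40673017 0.14      ] [0.44888464 0.37028601 0.14      ]
[array([   4.1, -129.3, -319.4]), array([-23.09,   0.27,  -0.13])]
```

```bash
python3 - <<'E'
from h import *
t,r,s=pose();print(np.round(s['q'],3),r.as_matrix()[:,2].round(3))
for y in(16.5,-163.5):
    z=np.array([np.cos(np.radians(y)),np.sin(np.radians(y)),0]);M=np.c_[[0,0,-1],np.cross(z,[0,0,-1]),z]
    print(y,(r.inv()*R.from_matrix(M)).as_rotvec(degrees=True).round(1),(r.inv().apply(np.array([.46,.403,.29])-t)*1000).round(1))
E
```

```text
[ 0.063  0.218 -0.351  1.699  0.084  1.238 -2.019] [-0.141 -0.99   0.004]
16.5 [-1.146e+02  3.000e-01  1.000e-01] [  14.1 -113.3 -317.9]
-163.5 [65.4  0.1 -0.3] [  14.1 -113.3 -317.9]
```

Call:
arm_command([
  [1,-9,-26,-8.5,0,0],
  [2,-18,-53,-17,0,0],
  [3,-28,-80,-25.5,0,0],
  [4,-38,-106,-34,0,0],
  [6,-47,-133,-42.5,0,0],
  [7,-57,-159,-51,0,0],
  [8,-66,-186,-59.5,0,0],
  [9,-75,-212,-68,0,0],
  [11,-85,-239,-76.5,0,0],
  [12,-95,-265,-85,0,0],
  [13,-104,-292,-93,0,0],
  [14,-113,-318,-101,0,0],
])

```text
time_s: 24.1
tcp_pos: [0.4593, 0.404, 0.2883]
orientation: [0.707, -0.022, 0.707, 0.018]
ft_force: [0.1, -0.1, -0.8]
gripper_width: 1.002
```

```bash
python3 - <<'E'
from h import *
print(pose()[0],inc([.46,.403,.29],np.radians(16.5)),np.round(pose()[2]['q'],2))
E
```

```text
[0.45933982 0.40397736 0.288343  ] [array([-1.7, -1. ,  0.6]), array([-13.22,  -0.03,   0.32])] [-0.27  0.45 -0.76  1.51  0.32  1.31 -1.01]
```

Call:
arm_command([
  [0,0,0,-8,0,0],
  [0,0,0,-13.2,0,0],
  [0,0,0,-13.2,0,0],
  [0,0,0,-13.2,0,0],
])

```text
time_s: 24.5
tcp_pos: [0.4591, 0.4037, 0.2872]
orientation: [0.699, -0.103, 0.701, 0.098]
ft_force: [-0.7, -1.0, 0.0]
gripper_width: 1.0
```

```bash
python3 - <<'E'
from h import *
t,r,s=pose();im,m=snap('wrist','w11.png');print(t);np.save('w11.npy',m['pose'])
for p in((.474,.407,.147),(.5436,.1944,.206)):print(px(m,p))
E
```

```text
[0.45905508 0.40370379 0.28722588]
[341.00399279 184.92175412]
[347.87002151 432.1408395 ]
```

View pics/w11.png

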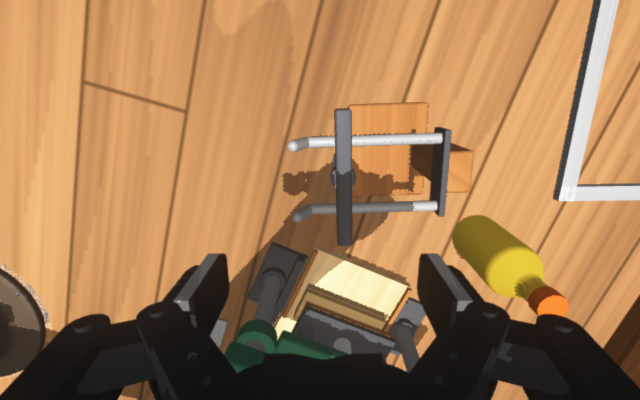

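The key's cross-bar runs from (343,110) to (344,244). The prongs run from (300,145) to (440,136) and from (300,214) to (438,206). The gap under the press bridge shows the stack in place.

```bash
python3 - <<'E'
from h import *
m=eyes.camera_model('wrist');m['pose']=np.load('w11.npy')
a,b=onz(m,(343.5,110),.154),onz(m,(344.5,244),.154);c=(a+b)/2;y=np.degrees(np.arctan2(*(a-b)[1::-1]))
print(a,b,np.linalg.norm(a-b),c,y)
for p,q in(((300,145),(440,136)),((310,211),(438,205))):
    e,d=onz(m,p,.142),onz(m,q,.142);print(np.degrees(np.arctan2(*(d-e)[1::-1])),e,d)
im=cv2.imread('pics/w11.png')
g=cv2.cvtColor(im,cv2.COLOR_BGR2GRAY)
for row in(120,160,225,240):print(row,np.flatnonzero(g[row,325:365]<75)+325)
print(inc([*c[:2],.22],np.radians(y-90)))
E
```

```text
[0.45613032 0.4703114  0.154     ] [0.49317788 0.35503426 0.154     ] 0.12108402529280418 [0.4746541  0.41267283 0.154     ] 107.8162747899055
19.97224446900004 [0.42889686 0.43056945 0.142     ] [0.54484813 0.47270866 0.142     ]
19.199168845673842 [0.45413413 0.3731853  0.142     ] [0.56760701 0.41269889 0.142     ]
120 []
160 [335]
225 [337 338 339 340 341 342 343 344 345 346 347 348 349 350 351 352 359 360]
240 [337 338 339 340 341 342 343 344 345 346 347 348 349 350 351 352 353 354]
[array([67.5,  4.7, 17.5]), array([-1.5 , -0.13,  0.33])]
```

Call:
arm_command([
  [40,4.7,17.5,-1.5,0,0.3],
  [67,4.7,17.5,-1.5,0,0.3],
  [67,4.7,17.5,-1.5,0,0.3],
  [67,4.7,17.5,-1.5,0,0.3],
])

```text
time_s: 24.95
tcp_pos: [0.4744, 0.4127, 0.2209]
orientation: [0.698, -0.11, 0.7, 0.109]
ft_force: [0.5, 1.0, 0.4]
gripper_width: 1.0
```

```bash
python3 - <<'E'
from h import *
t,r,s=pose();im,m=snap('wrist');g=cv2.cvtColor(im,cv2.COLOR_BGR2GRAY)
a=px(m,(.45613,.4703,.154)).round(1);b=px(m,(.4932,.3550,.154)).round(1);print(t,a,b)
cv2.imwrite('pics/w12.png',im)
print(inc([.4747,.4127,.128],np.radians(17.8)))
for row in (int(a[1])+12,int(b[1])-15):print(row,[int(x) for x in g[row,int(a[0])-30:int(a[0])+30:3]])
E
```

```text
[0.47443781 0.41267963 0.22091442] [324.5 122.3] [324.5 289.1]
[array([94. , -0.6, -0.1]), array([-0.01, -0.05, -0.02])]
134 [150, 153, 161, 156, 149, 149, 152, 93, 136, 135, 135, 134, 133, 106, 141, 165, 180, 177, 182, 176]
274 [88, 92, 95, 93, 93, 96, 90, 72, 63, 65, 67, 69, 68, 62, 98, 71, 92, 180, 178, 175]
```

Call:
arm_command([
  [40,0,0,0,0,0],
  [70,0,0,0,0,0],
  [86,0,0,0,0,0],
  [93,0,0,0,0,0],
  [93,0,0,0,0,0],
])

```text
time_s: 25.5
tcp_pos: [0.4748, 0.4137, 0.1296]
orientation: [0.698, -0.109, 0.699, 0.109]
ft_force: [0.6, 0.5, 0.0]
gripper_width: 1.0
```

Call:
arm_command([
  [0,0,0,0,0,0],
  [0,0,0,0,0,0],
  [0,0,0,0,0,0],
  [0,0,0,0,0,0],
  [0,0,0,0,0,0],
  [0,0,0,0,0,0],
  [0,0,0,0,0,0],
  [0,0,0,0,0,0],
  [0,0,0,0,0,0],
], grip=255, newtons=80)

```text
time_s: 26.4
tcp_pos: [0.4749, 0.4138, 0.1302]
orientation: [0.699, -0.109, 0.699, 0.11]
ft_force: [-1.1, -1.2, 6.0]
gripper_width: 0.159
```

```bash
python3 - <<'E'
from h import *
t,r,s=pose();print(t,r.as_matrix().round(3).tolist(),s['ft_force'],s['gripper_width'],np.round(s['q'],2))
E
```

```text
[0.47492083 0.41382299 0.13023961] [[-0.0, -0.305, 0.952], [0.001, 0.952, 0.305], [-1.0, 0.001, 0.0]] [-1.08788768 -1.22981456  6.02142572] 0.15868566920017207 [-0.29  0.63 -0.74  1.65  0.48  1.05 -0.87]
```

Call:
arm_command([
  [-10,0,0,0,0,0],
  [-40,0,0,0,0,0],
  [-80,0,0,0,0,0],
  [-120,0,0,0,0,0],
  [-160,0,0,0,0,0],
  [-200,0,0,0,0,0],
  [-210,0,0,0,0,0],
  [-210,0,0,0,0,0],
  [-210,0,0,0,0,0],
])

```text
time_s: 27.3
tcp_pos: [0.4747, 0.413, 0.3384]
orientation: [0.698, -0.11, 0.699, 0.109]
ft_force: [-0.2, 0.2, -3.0]
gripper_width: 0.159
```

```bash
cat >> h.py <<'E'
def head(im,m,c=(.5436,.1944),z=.206):
    u=px(m,(*c,z)); h=cv2.cvtColor(im,cv2.COLOR_BGR2HSV)
    k=cv2.inRange(h,(0,0,110),(180,45,255)); win=np.zeros_like(k); cv2.circle(win,tuple(int(x) for x in u),int(np.linalg.norm(px(m,(c[0]+.026,c[1],z))-u)),255,-1)
    cs,_=cv2.findContours(k&win,cv2.RETR_EXTERNAL,cv2.CHAIN_APPROX_NONE)
    c=max(cs,key=cv2.contourArea); w=np.array([onz(m,p[0]+0.,z)[:2] for p in c]).astype(np.float32)*1000
    r=cv2.minAreaRect(w); b=cv2.boxPoints(r); e=b[1]-b[0]
    return u.round(1),np.array(r[0])/1000,r[1],np.degrees(np.arctan2(e[1],e[0]))%90
E
python3 - <<'E'
from h import *
t,r,s=pose();print(t,s['gripper_width'],s['ft_force'])
for n in('2','10'):
    m=eyes.camera_model('wrist');m['pose']=np.load(f'w{n}.npy');print(head(cv2.imread(f'pics/w{n}.png'),m))
# target: tool z yaw chosen near -8+... ; viewing pose
for y in (17.8,):print(inc([.52,.15,.34]),np.round(s['q'],2))
E
```

```text
[0.47465259 0.4129585  0.33837679] 0.15874356353446337 [-0.20921384  0.2435576  -3.00207856]
(array([109.5, 208.1]), array([0.54352649, 0.19602705]), (37.122764587402344, 37.2944221496582), np.float32(77.62081))
(array([168.3, 198.2]), array([0.54356421, 0.19579716]), (37.26869201660156, 37.61879348754883), np.float32(77.51987))
[array([  -1.4, -264.2,  -37.1])] [-0.26  0.47 -0.81  1.39  0.34  1.43 -0.75]
```

```bash
python3 - <<'E'
from h import *
print(inc([.5435,.1957,.345]))
E
```

```text
[array([  -6.5, -227.9,   -0.8])]
```

Call:
arm_command([
  [-6,-19,0,-8,0,0],
  [-6,-38,0,-16,0,0],
  [-6,-57,0,-24,0,0],
  [-6,-76,0,-32,0,0],
  [-6,-95,0,-40,0,0],
  [-6,-114,0,-48,0,0],
  [-6,-133,0,-56,0,0],
  [-6,-152,0,-64,0,0],
  [-6,-171,0,-72,0,0],
  [-6,-190,0,-80,0,0],
  [-6,-209,0,-88,0,0],
  [-6,-228,-1,-96,0,0],
])

```text
time_s: 28.5
tcp_pos: [0.5429, 0.194, 0.3421]
orientation: [0.383, -0.592, 0.386, 0.594]
ft_force: [0.1, -0.1, -2.4]
gripper_width: 0.156
```

```bash
python3 - <<'E'
from h import *
print(pose()[0],inc([.5435,.1957,.345],np.radians(167.5)),np.round(pose()[2]['q'],2))
E
```

```text
[0.54293203 0.19404291 0.34210044] [array([-2.9, -1.2,  1.3]), array([-53.38,   0.15,  -0.29])] [ 0.39  0.51 -1.21  1.5   0.47  1.47  1.16]
```

Call:
arm_command([
  [-3,-1,1,-8,0,0],
  [-3,-1,1,-16,0,0],
  [-3,-1,1,-24,0,0],
  [-3,-1,1,-32,0,0],
  [-3,-1,1,-40,0,0],
  [-3,-1,1,-48,0,0],
  [-3,-1,1,-53.4,0,0],
  [-3,-1,1,-53.4,0,0],
  [-3,-1,1,-53.4,0,0],
])

```text
time_s: 29.4
tcp_pos: [0.5431, 0.195, 0.3436]
orientation: [0.077, -0.7, 0.079, 0.705]
ft_force: [-0.1, -0.1, -2.1]
gripper_width: 0.157
```

```bash
python3 - <<'E'
from h import *
t,r,s=pose();im,m=snap('wrist','w13.png');np.save('w13.npy',m['pose']);print(t,np.round(s['q'],2),px(m,t-np.array([0,0,.068])),px(m,(.5435,.1957,.206)))
print(inc([.5435,.1957,.345],np.radians(167.5)))
E
```

```text
[0.54314037 0.19495879 0.34362963] [ 0.45  0.62 -1.4   1.49  0.6   1.55  1.98] [320.52883698 210.4008206 ] [320.24426176 185.59733174]
[array([-1. , -0.7, -0.1]), array([-0.12,  0.33, -0.23])]
```

View pics/w13.png

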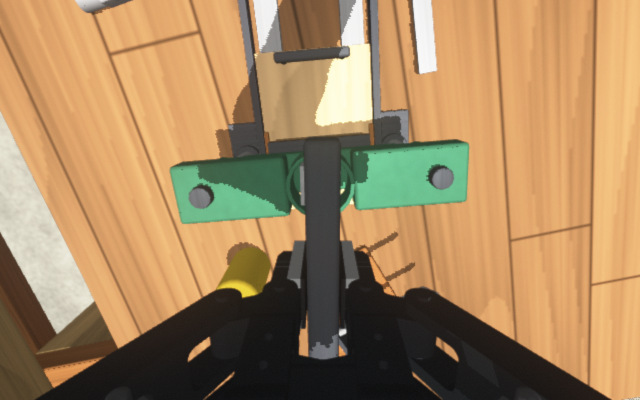

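The bar covers the shank in this view. Its far end is at (321,140), and the green bridge and bearing ring are right behind it. I'll derive the bar's offset in the hand.

```bash
python3 - <<'E'
from h import *
m=eyes.camera_model('wrist');m['pose']=np.load('w13.npy');t,r,s=pose();M=r.as_matrix()
P=np.array(m['pose']); print(P.round(3).tolist())
for px_,h in(((321.5,141),.024),((321.5,141),.010)):
    e=onz(m,px_,t[2]+h);print(M.T@(e-t))
print(r.as_matrix().round(4).tolist())
im=cv2.imread('pics/w13.png');print([int(x) for x in cv2.cvtColor(im,cv2.COLOR_BGR2GRAY)[128:150,321]])
print(t)
E
```

```text
[[-0.976, -0.212, -0.057, 0.527], [0.219, -0.933, -0.284, 0.123], [0.007, -0.29, 0.957, 0.487], [0.0, 0.0, 0.0, 1.0]]
[-0.02375546  0.0593288   0.00061012]
[-0.00976262  0.05752656  0.00057994]
[[-0.0065, -0.2185, -0.9758], [-0.0027, -0.9758, 0.2186], [-1.0, 0.0041, 0.0058]]
[169, 170, 169, 169, 170, 169, 165, 132, 84, 59, 55, 57, 60, 65, 66, 69, 70, 71, 71, 70, 73, 71]
[0.54320794 0.19506586 0.34404317]
```

```bash
python3 - <<'E'
from h import *
print(inc([.5433,.1947,.284],np.radians(167.5)))
E
```

```text
[array([60. ,  0.1, -0.5]), array([-0.12,  0.33, -0.23])]
```

Call:
arm_command([
  [30,0,-0.5,0,0.3,-0.2],
  [50,0,-0.5,0,0.3,-0.2],
  [60,0,-0.5,0,0.3,-0.2],
  [60,0,-0.5,0,0.3,-0.2],
  [60,0,-0.5,0,0.3,-0.2],
])

```text
time_s: 29.95
tcp_pos: [0.5435, 0.1952, 0.2848]
orientation: [0.078, -0.703, 0.078, 0.703]
ft_force: [0.8, 0.4, -2.2]
gripper_width: 0.155
```

```bash
python3 - <<'E'
from h import *
t,r,s=pose();print(t,s['ft_force'],np.round(s['q'],2),inc([.5433,.1947,.258],np.radians(167.5)))
E
```

```text
[0.54348178 0.1951689  0.28479082] [ 0.76404511  0.39256399 -2.22921826] [ 0.45  0.65 -1.37  1.59  0.65  1.44  1.94] [array([26.8,  0.5,  0.1]), array([-0.15,  0.01,  0.01])]
```

Call:
arm_command([
  [8,0.4,0,0,0,0],
  [15,0.4,0,0,0,0],
  [22,0.4,0,0,0,0],
  [27,0.4,0,0,0,0],
  [27,0.4,0,0,0,0],
])

```text
time_s: 30.45
tcp_pos: [0.5433, 0.1944, 0.2568]
orientation: [0.078, -0.702, 0.078, 0.703]
ft_force: [0.3, 0.0, -3.4]
gripper_width: 0.158
```

```bash
python3 - <<'E'
from h import *
t,r,s=pose();print(t,s['ft_force'],s['moment'],s['gripper_width'])
E
```

```text
[0.54328353 0.19439941 0.25683561] [ 0.32187204  0.03699084 -3.41020325] [ 0.00520943 -0.14187035 -0.02081941] 0.1580904504189173
```

Call:
arm_command([
  [6,0,0,0,0,0],
  [10,0,0,0,0,0],
  [13,0,0,0,0,0],
  [14,0,0,0,0,0],
  [14,0,0,0,0,0],
])

```text
time_s: 30.95
tcp_pos: [0.5435, 0.1946, 0.2443]
orientation: [-0.078, 0.703, -0.078, -0.703]
ft_force: [-2.1, -2.7, 9.4]
gripper_width: 0.16
```

```bash
python3 - <<'E'
from h import *
t,r,s=pose();print(t,s['ft_force'],s['moment'],np.round(s['q'],2))
E
```

```text
[0.54348503 0.19464997 0.24427251] [-2.125663   -2.69334583  9.39322735] [-0.71822853  0.4996751   0.05670484] [ 0.44  0.69 -1.34  1.65  0.68  1.37  1.92]
```

The key is seated: it stopped at the predicted height with 9 N. The socket angle gives a start screw angle of about 94°. I therefore expect contact after about 806° of turning, with half a turn more after that. First stroke:

Call:
arm_command([
  [0,0,0,8.5,0,0],
  [0,0,0,17,0,0],
  [0,0,0,25.5,0,0],
  [0,0,0,34,0,0],
  [0,0,0,42.5,0,0],
  [0,0,0,51,0,0],
  [0,0,0,59.5,0,0],
  [0,0,0,68,0,0],
  [0,0,0,76.5,0,0],
  [0,0,0,85,0,0],
  [0,0,0,90,0,0],
  [0,0,0,90,0,0],
], newtons=100)

```text
time_s: 32.15
tcp_pos: [0.543, 0.1953, 0.2445]
orientation: [0.552, -0.442, 0.552, 0.442]
ft_force: [-1.0, 0.8, -1.7]
gripper_width: 0.154
```

```bash
cat > st.py <<'E'
from h import *
t,r,s=pose();z=r.as_matrix()[:,2];print(t.round(4),'yaw',np.degrees(np.arctan2(z[1],z[0])).round(1),np.round(s['ft_force'],1),np.round(s['moment'],2),np.round(s['q'],2),'w',round(s['gripper_width'],3))
E
python3 st.py
```

```text
[0.543  0.1953 0.2445] yaw 77.3 [-1.   0.8 -1.7] [0.13 0.42 0.07] [ 0.27  0.49 -0.98  1.65  0.43  1.23  0.55] w 0.154
```

Call:
arm_command([
  [0,0,0,8.5,0,0],
  [0,0,0,17,0,0],
  [0,0,0,25.5,0,0],
  [0,0,0,34,0,0],
  [0,0,0,42.5,0,0],
  [0,0,0,51,0,0],
  [0,0,0,59.5,0,0],
  [0,0,0,68,0,0],
  [0,0,0,76.5,0,0],
  [0,0,0,85,0,0],
  [0,0,0,90,0,0],
  [0,0,0,90,0,0],
])

```text
time_s: 33.35
tcp_pos: [0.5443, 0.1963, 0.2446]
orientation: [0.704, 0.078, 0.702, -0.077]
ft_force: [4.8, 1.8, -4.9]
gripper_width: 0.148
```

```bash
python3 st.py; python3 -c "
from h import *
print(inc([.5433,.1947,.2445],np.radians(-12.5)))"
```

```text
[0.5443 0.1963 0.2446] yaw -12.6 [ 4.8  1.8 -4.9] [ 0.58 -1.23  0.08] [ 0.05  0.39 -0.63  1.67  0.25  1.16 -0.87] w 0.148
[array([ 0.1, -1.8, -0.7]), array([-0.13,  0.17, -0.13])]
```

Call:
arm_command([
  [0,0,0,0,0,0],
  [0,0,0,0,0,0],
  [0,0,0,0,0,0],
  [0,0,0,0,0,0],
  [-20,0,0,0,0,0],
  [-45,0,0,0,0,0],
  [-55,0,0,0,0,0],
  [-55,0,0,0,0,0],
], grip=0)

```text
time_s: 34.15
tcp_pos: [0.5447, 0.1966, 0.3009]
orientation: [0.705, 0.079, 0.701, -0.077]
ft_force: [0.8, 0.4, -0.2]
gripper_width: 1.002
```

Call:
arm_command([
  [0,0,0,-8.5,0,0],
  [0,0,0,-17,0,0],
  [0,0,0,-25.5,0,0],
  [0,0,0,-34,0,0],
  [0,0,0,-42.5,0,0],
  [0,0,0,-51,0,0],
  [0,0,0,-59.5,0,0],
  [0,0,0,-68,0,0],
  [0,0,0,-76.5,0,0],
  [0,0,0,-85,0,0],
  [0,0,0,-90,0,0],
  [0,0,0,-90,0,0],
])

```text
time_s: 35.35
tcp_pos: [0.5443, 0.1962, 0.2995]
orientation: [0.553, -0.443, 0.55, 0.442]
ft_force: [0.6, -0.6, -0.9]
gripper_width: 1.001
```

Call:
arm_command([
  [0,0,0,-8.5,0,0],
  [0,0,0,-17,0,0],
  [0,0,0,-25.5,0,0],
  [0,0,0,-34,0,0],
  [0,0,0,-42.5,0,0],
  [0,0,0,-51,0,0],
  [0,0,0,-59.5,0,0],
  [0,0,0,-68,0,0],
  [0,0,0,-76.5,0,0],
  [0,0,0,-85,0,0],
  [0,0,0,-90,0,0],
  [0,0,0,-90,0,0],
])

```text
time_s: 36.55
tcp_pos: [0.5441, 0.1961, 0.2985]
orientation: [-0.079, 0.704, -0.077, -0.702]
ft_force: [-0.2, -0.5, -0.9]
gripper_width: 0.998
```

```bash
python3 st.py; python3 -c "
from h import *
snap('wrist','w14.png')
print(inc([.5433,.1949,.2445],np.radians(167.5)))"
```

```text
[0.5441 0.1961 0.2985] yaw 167.4 [-0.2 -0.5 -0.9] [ 0.02 -0.02 -0.02] [ 0.43  0.61 -1.33  1.57  0.6   1.43  1.98] w 0.998
[array([54.2,  1.5,  0.7]), array([-0.27, -0.14,  0.16])]
```

View pics/w14.png

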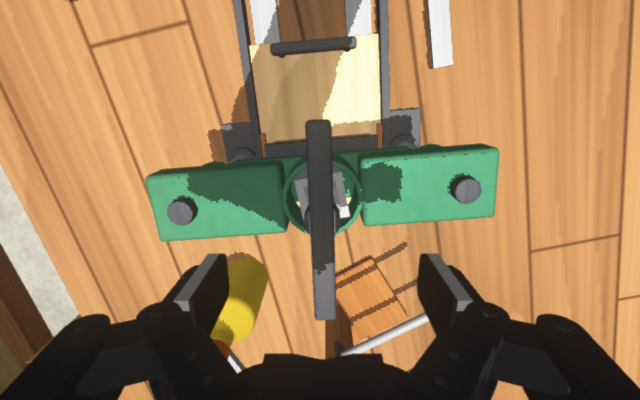

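The key stands upright in the socket with its bar from (319,121) to (324,319), and it sits between the fingers for regripping.

```bash
python3 - <<'E'
from h import *
m=eyes.camera_model('wrist')
a,b=onz(m,(319.5,121),.268),onz(m,(324.5,319),.268);print((a+b)/2,np.linalg.norm(a-b),np.degrees(np.arctan2(*(a-b)[1::-1])))
print(inc([*((a+b)/2)[:2],.2445],np.radians(167.5)))
E
```

```text
[0.54325063 0.19522977 0.268     ] 0.12283505103797508 -101.49681644738885
[array([54.2,  1.2,  0.8]), array([-0.27, -0.14,  0.16])]
```

Call:
arm_command([
  [20,1.2,0.8,0,0,0],
  [42,1.2,0.8,0,0,0],
  [54,1.2,0.8,0,0,0],
  [54,1.2,0.8,0,0,0],
  [54,1.2,0.8,0,0,0],
])

```text
time_s: 37.1
tcp_pos: [0.5433, 0.1956, 0.2452]
orientation: [-0.08, 0.704, -0.078, -0.702]
ft_force: [-0.2, -0.6, 0.7]
gripper_width: 0.999
```

Call:
arm_command([
  [0,0,0,0,0,0],
  [0,0,0,0,0,0],
  [0,0,0,0,0,0],
  [0,0,0,0,0,0],
  [0,0,0,0,0,0],
  [0,0,0,0,0,0],
  [0,0,0,0,0,0],
  [0,0,0,0,0,0],
], grip=255, newtons=100)

```text
time_s: 37.9
tcp_pos: [0.5438, 0.1956, 0.2457]
orientation: [-0.08, 0.704, -0.078, -0.701]
ft_force: [0.9, -1.4, 5.2]
gripper_width: 0.149
```

```bash
python3 st.py
```

```text
[0.5438 0.1956 0.2457] yaw 167.2 [ 0.9 -1.4  5.2] [-0.24 -0.29  0.02] [ 0.42  0.65 -1.29  1.65  0.64  1.34  1.94] w 0.149
```

Call:
arm_command([
  [0,0,0,8.5,0,0],
  [0,0,0,17,0,0],
  [0,0,0,25.5,0,0],
  [0,0,0,34,0,0],
  [0,0,0,42.5,0,0],
  [0,0,0,51,0,0],
  [0,0,0,59.5,0,0],
  [0,0,0,68,0,0],
  [0,0,0,76.5,0,0],
  [0,0,0,85,0,0],
  [0,0,0,90,0,0],
  [0,0,0,90,0,0],
])

```text
time_s: 39.1
tcp_pos: [0.5444, 0.1955, 0.2458]
orientation: [0.555, -0.441, 0.551, 0.44]
ft_force: [3.7, -0.4, 0.8]
gripper_width: 0.149
```

Call:
arm_command([
  [0,0,0,8.5,0,0],
  [0,0,0,17,0,0],
  [0,0,0,25.5,0,0],
  [0,0,0,34,0,0],
  [0,0,0,42.5,0,0],
  [0,0,0,51,0,0],
  [0,0,0,59.5,0,0],
  [0,0,0,68,0,0],
  [0,0,0,76.5,0,0],
  [0,0,0,85,0,0],
  [0,0,0,90,0,0],
  [0,0,0,90,0,0],
])

```text
time_s: 40.3
tcp_pos: [0.5447, 0.1949, 0.2457]
orientation: [0.705, 0.08, 0.701, -0.078]
ft_force: [2.1, -3.0, 2.0]
gripper_width: 0.152
```

```bash
python3 st.py; python3 -c "
from h import *
print(inc([.5433,.1952,.2445],np.radians(-12.5)))"
```

```text
[0.5447 0.1949 0.2457] yaw -12.9 [ 2.1 -3.   2. ] [-0.67 -0.65 -0.02] [ 0.02  0.38 -0.59  1.67  0.23  1.16 -0.85] w 0.152
[array([ 1.2, -0. , -1.5]), array([-0.37,  0.32, -0.17])]
```

Call:
arm_command([
  [0,0,0,0,0,0],
  [0,0,0,0,0,0],
  [0,0,0,0,0,0],
  [0,0,0,0,0,0],
  [-20,0,0,0,0,0],
  [-45,0,-1.4,0,0.3,-0.2],
  [-54,0,-1.4,0,0.3,-0.2],
  [-54,0,-1.4,0,0.3,-0.2],
], grip=0)

```text
time_s: 41.1
tcp_pos: [0.5435, 0.1956, 0.3008]
orientation: [0.704, 0.079, 0.702, -0.079]
ft_force: [-1.4, 0.2, -0.4]
gripper_width: 0.997
```

Call:
arm_command([
  [0,0,0,-8.5,0,0],
  [0,0,0,-17,0,0],
  [0,0,0,-25.5,0,0],
  [0,0,0,-34,0,0],
  [0,0,0,-42.5,0,0],
  [0,0,0,-51,0,0],
  [0,0,0,-59.5,0,0],
  [0,0,0,-68,0,0],
  [0,0,0,-76.5,0,0],
  [0,0,0,-85,0,0],
  [0,0,0,-90,0,0],
  [0,0,0,-90,0,0],
])

```text
time_s: 42.3
tcp_pos: [0.5431, 0.1952, 0.2994]
orientation: [0.553, -0.441, 0.552, 0.441]
ft_force: [0.2, 0.5, 0.5]
gripper_width: 0.997
```

Call:
arm_command([
  [0,0,0,-8.5,0,0],
  [0,0,0,-17,0,0],
  [0,0,0,-25.5,0,0],
  [0,0,0,-34,0,0],
  [0,0,0,-42.5,0,0],
  [0,0,0,-51,0,0],
  [0,0,0,-59.5,0,0],
  [0,0,0,-68,0,0],
  [0,0,0,-76.5,0,0],
  [0,0,0,-85,0,0],
  [0,0,0,-90,0,0],
  [0,0,0,-90,0,0],
])

```text
time_s: 43.5
tcp_pos: [0.5429, 0.1951, 0.2983]
orientation: [0.079, -0.702, 0.079, 0.703]
ft_force: [0.8, 0.2, 0.6]
gripper_width: 0.998
```

```bash
python3 st.py; python3 -c "
from h import *
print(inc([.5433,.1952,.2445],np.radians(167.5)))"
```

```text
[0.5429 0.1951 0.2983] yaw 167.2 [0.8 0.2 0.6] [ 0.02  0.01 -0.01] [ 0.42  0.58 -1.27  1.57  0.55  1.41  2.02] w 0.998
[array([53.8, -0.2, -0.4]), array([-0.32,  0.04,  0.  ])]
```

Consistent. Third stroke and reset.

Call:
arm_command([
  [20,0,-0.4,0,0,0],
  [42,0,-0.4,-0.3,0,0],
  [53,0,-0.4,-0.3,0,0],
  [53.5,0,-0.4,-0.3,0,0],
  [53.5,0,-0.4,-0.3,0,0],
])

```text
time_s: 44.0
tcp_pos: [0.5433, 0.1953, 0.2452]
orientation: [0.078, -0.703, 0.077, 0.703]
ft_force: [0.1, -0.1, -0.1]
gripper_width: 1.003
```

Call:
arm_command([
  [0,0,0,0,0,0],
  [0,0,0,0,0,0],
  [0,0,0,0,0,0],
  [0,0,0,0,0,0],
  [0,0,0,0,0,0],
  [0,0,0,0,0,0],
  [0,0,0,0,0,0],
  [0,0,0,0,0,0],
], grip=255, newtons=100)

```text
time_s: 44.8
tcp_pos: [0.5438, 0.1953, 0.2458]
orientation: [-0.078, 0.703, -0.077, -0.703]
ft_force: [1.3, -1.1, 5.7]
gripper_width: 0.149
```

Call:
arm_command([
  [0,0,0,8.5,0,0],
  [0,0,0,17,0,0],
  [0,0,0,25.5,0,0],
  [0,0,0,34,0,0],
  [0,0,0,42.5,0,0],
  [0,0,0,51,0,0],
  [0,0,0,59.5,0,0],
  [0,0,0,68,0,0],
  [0,0,0,76.5,0,0],
  [0,0,0,85,0,0],
  [0,0,0,90,0,0],
  [0,0,0,90,0,0],
])

```text
time_s: 46.0
tcp_pos: [0.5442, 0.1956, 0.2458]
orientation: [0.553, -0.442, 0.551, 0.442]
ft_force: [2.2, 0.8, -0.2]
gripper_width: 0.149
```

Call:
arm_command([
  [0,0,0,8.5,0,0],
  [0,0,0,17,0,0],
  [0,0,0,25.5,0,0],
  [0,0,0,34,0,0],
  [0,0,0,42.5,0,0],
  [0,0,0,51,0,0],
  [0,0,0,59.5,0,0],
  [0,0,0,68,0,0],
  [0,0,0,76.5,0,0],
  [0,0,0,85,0,0],
  [0,0,0,90,0,0],
  [0,0,0,90,0,0],
])

```text
time_s: 47.2
tcp_pos: [0.5448, 0.1951, 0.2458]
orientation: [0.704, 0.078, 0.702, -0.077]
ft_force: [3.1, -2.3, 0.6]
gripper_width: 0.145
```

```bash
python3 st.py; python3 -c "
from h import *
print(inc([.5433,.1952,.2445],np.radians(-12.5)))"
```

```text
[0.5448 0.1951 0.2458] yaw -12.6 [ 3.1 -2.3  0.6] [-0.43 -1.06  0.04] [-0.02  0.37 -0.54  1.67  0.21  1.16 -0.83] w 0.145
[array([ 1.3, -0.2, -1.5]), array([-0.13,  0.15, -0.06])]
```

Call:
arm_command([
  [0,0,0,0,0,0],
  [0,0,0,0,0,0],
  [0,0,0,0,0,0],
  [0,0,0,0,0,0],
  [-20,0,0,0,0,0],
  [-45,0,-1.2,0,0.2,-0.1],
  [-54,0,-1.2,0,0.2,-0.1],
  [-54,0,-1.2,0,0.2,-0.1],
], grip=0)

```text
time_s: 48.0
tcp_pos: [0.544, 0.1958, 0.301]
orientation: [0.703, 0.078, 0.702, -0.077]
ft_force: [0.1, -0.1, 0.2]
gripper_width: 1.0
```

Call:
arm_command([
  [0,0,0,-8.5,0,0],
  [0,0,0,-17,0,0],
  [0,0,0,-25.5,0,0],
  [0,0,0,-34,0,0],
  [0,0,0,-42.5,0,0],
  [0,0,0,-51,0,0],
  [0,0,0,-59.5,0,0],
  [0,0,0,-68,0,0],
  [0,0,0,-76.5,0,0],
  [0,0,0,-85,0,0],
  [0,0,0,-90,0,0],
  [0,0,0,-90,0,0],
])

```text
time_s: 49.2
tcp_pos: [0.5435, 0.1954, 0.2995]
orientation: [0.551, -0.442, 0.552, 0.443]
ft_force: [-0.5, -0.8, 0.1]
gripper_width: 0.998
```

Call:
arm_command([
  [0,0,0,-8.5,0,0],
  [0,0,0,-17,0,0],
  [0,0,0,-25.5,0,0],
  [0,0,0,-34,0,0],
  [0,0,0,-42.5,0,0],
  [0,0,0,-51,0,0],
  [0,0,0,-59.5,0,0],
  [0,0,0,-68,0,0],
  [0,0,0,-76.5,0,0],
  [0,0,0,-85,0,0],
  [0,0,0,-90,0,0],
  [0,0,0,-90,0,0],
])

```text
time_s: 50.4
tcp_pos: [0.5433, 0.1952, 0.2984]
orientation: [0.078, -0.702, 0.078, 0.704]
ft_force: [0.2, 0.5, -0.8]
gripper_width: 0.998
```

```bash
python3 st.py; python3 -c "
from h import *
print(inc([.5433,.1952,.2445],np.radians(167.5)))"
```

```text
[0.5433 0.1952 0.2984] yaw 167.4 [ 0.2  0.5 -0.8] [ 0.02 -0.04 -0.01] [ 0.39  0.54 -1.2   1.57  0.51  1.39  2.06] w 0.998
[array([53.9, -0. , -0.1]), array([-0.09,  0.11, -0.01])]
```

Same again for stroke four (540° to 720°).

Call:
arm_command([
  [20,0,0,0,0,0],
  [42,0,0,0,0,0],
  [53,0,0,0,0,0],
  [53.5,0,0,0,0,0],
  [53.5,0,0,0,0,0],
])

```text
time_s: 50.9
tcp_pos: [0.5432, 0.1955, 0.2454]
orientation: [0.078, -0.702, 0.078, 0.703]
ft_force: [-0.3, -0.8, 0.0]
gripper_width: 1.001
```

Call:
arm_command([
  [0,0,0,0,0,0],
  [0,0,0,0,0,0],
  [0,0,0,0,0,0],
  [0,0,0,0,0,0],
  [0,0,0,0,0,0],
  [0,0,0,0,0,0],
  [0,0,0,0,0,0],
  [0,0,0,0,0,0],
], grip=255, newtons=100)

```text
time_s: 51.7
tcp_pos: [0.5438, 0.1955, 0.2459]
orientation: [0.078, -0.703, 0.078, 0.703]
ft_force: [1.8, -0.8, 4.7]
gripper_width: 0.151
```

Call:
arm_command([
  [0,0,0,8.5,0,0],
  [0,0,0,17,0,0],
  [0,0,0,25.5,0,0],
  [0,0,0,34,0,0],
  [0,0,0,42.5,0,0],
  [0,0,0,51,0,0],
  [0,0,0,59.5,0,0],
  [0,0,0,68,0,0],
  [0,0,0,76.5,0,0],
  [0,0,0,85,0,0],
  [0,0,0,90,0,0],
  [0,0,0,90,0,0],
])

```text
time_s: 52.9
tcp_pos: [0.5444, 0.1956, 0.246]
orientation: [0.553, -0.441, 0.552, 0.441]
ft_force: [3.4, -0.0, 0.4]
gripper_width: 0.147
```

Call:
arm_command([
  [0,0,0,8.5,0,0],
  [0,0,0,17,0,0],
  [0,0,0,25.5,0,0],
  [0,0,0,34,0,0],
  [0,0,0,42.5,0,0],
  [0,0,0,51,0,0],
  [0,0,0,59.5,0,0],
  [0,0,0,68,0,0],
  [0,0,0,76.5,0,0],
  [0,0,0,85,0,0],
  [0,0,0,90,0,0],
  [0,0,0,90,0,0],
])

```text
time_s: 54.1
tcp_pos: [0.5449, 0.195, 0.2459]
orientation: [0.703, 0.078, 0.702, -0.078]
ft_force: [3.5, -2.5, 1.7]
gripper_width: 0.155
```

```bash
python3 st.py; python3 -c "
from h import *
print(inc([.5433,.1952,.2445],np.radians(-12.5)))"
```

```text
[0.5449 0.195  0.2459] yaw -12.7 [ 3.5 -2.5  1.7] [-0.64 -0.94  0.02] [-0.06  0.36 -0.48  1.67  0.18  1.15 -0.81] w 0.155
[array([ 1.4, -0.2, -1.6]), array([-0.2 ,  0.09, -0.03])]
```

Call:
arm_command([
  [0,0,0,0,0,0],
  [0,0,0,0,0,0],
  [0,0,0,0,0,0],
  [0,0,0,0,0,0],
  [-20,0,0,0,0,0],
  [-45,0,-1.2,0,0.1,0],
  [-54,0,-1.2,0,0.1,0],
  [-54,0,-1.2,0,0.1,0],
], grip=0)

```text
time_s: 54.9
tcp_pos: [0.5441, 0.1957, 0.3011]
orientation: [0.704, 0.079, 0.702, -0.077]
ft_force: [0.6, -0.6, -1.0]
gripper_width: 0.999
```

Call:
arm_command([
  [0,0,0,-8.5,0,0],
  [0,0,0,-17,0,0],
  [0,0,0,-25.5,0,0],
  [0,0,0,-34,0,0],
  [0,0,0,-42.5,0,0],
  [0,0,0,-51,0,0],
  [0,0,0,-59.5,0,0],
  [0,0,0,-68,0,0],
  [0,0,0,-76.5,0,0],
  [0,0,0,-85,0,0],
  [0,0,0,-90,0,0],
  [0,0,0,-90,0,0],
])

```text
time_s: 56.1
tcp_pos: [0.5437, 0.1953, 0.2996]
orientation: [0.552, -0.442, 0.552, 0.442]
ft_force: [-0.2, 0.3, 0.0]
gripper_width: 0.997
```

Call:
arm_command([
  [0,0,0,-8.5,0,0],
  [0,0,0,-17,0,0],
  [0,0,0,-25.5,0,0],
  [0,0,0,-34,0,0],
  [0,0,0,-42.5,0,0],
  [0,0,0,-51,0,0],
  [0,0,0,-59.5,0,0],
  [0,0,0,-68,0,0],
  [0,0,0,-76.5,0,0],
  [0,0,0,-85,0,0],
  [0,0,0,-90,0,0],
  [0,0,0,-90,0,0],
])

```text
time_s: 57.3
tcp_pos: [0.5434, 0.1952, 0.2986]
orientation: [0.078, -0.702, 0.078, 0.703]
ft_force: [0.3, -0.6, 0.1]
gripper_width: 1.0
```

```bash
python3 st.py; python3 -c "
from h import *
print(inc([.5433,.1952,.2445],np.radians(167.5)))
im,m=snap('wrist','w15.png');np.save('w15.npy',m['pose'])"
```

```text
[0.5434 0.1952 0.2986] yaw 167.3 [ 0.3 -0.6  0.1] [ 0.03  0.01 -0.01] [ 0.36  0.5  -1.13  1.57  0.46  1.36  2.1 ] w 1.0
[array([54.1,  0. ,  0.1]), array([-0.16,  0.08,  0.06])]
```

View pics/w15.png

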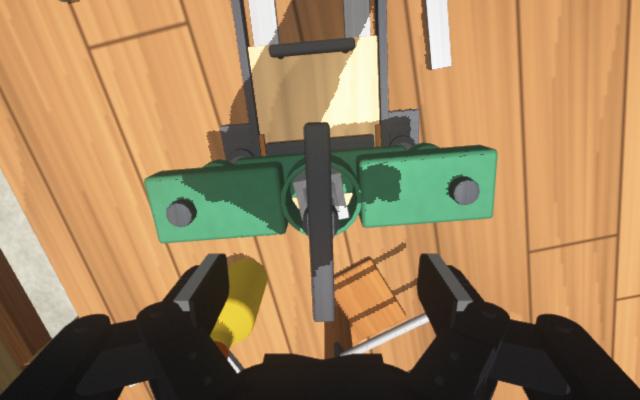

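Call:
arm_command([
  [20,0,0,0,0,0],
  [42,0,0,0,0,0],
  [53,0,0,0,0,0],
  [53.5,0,0,0,0,0],
  [53.5,0,0,0,0,0],
])

```text
time_s: 57.85
tcp_pos: [0.5435, 0.1956, 0.2457]
orientation: [0.08, -0.702, 0.079, 0.703]
ft_force: [-0.8, 0.1, 0.4]
gripper_width: 1.001
```

Call:
arm_command([
  [0,0,0,0,0,0],
  [0,0,0,0,0,0],
  [0,0,0,0,0,0],
  [0,0,0,0,0,0],
  [0,0,0,0,0,0],
  [0,0,0,0,0,0],
  [0,0,0,0,0,0],
  [0,0,0,0,0,0],
], grip=255, newtons=100)

```text
time_s: 58.65
tcp_pos: [0.544, 0.1956, 0.2463]
orientation: [-0.08, 0.703, -0.079, -0.703]
ft_force: [0.5, -1.1, 5.4]
gripper_width: 0.155
```

Call:
arm_command([
  [0,0,0,8.5,0,0],
  [0,0,0,17,0,0],
  [0,0,0,25.5,0,0],
  [0,0,0,34,0,0],
  [0,0,0,42.5,0,0],
  [0,0,0,51,0,0],
  [0,0,0,59.5,0,0],
  [0,0,0,68,0,0],
  [0,0,0,76.5,0,0],
  [0,0,0,85,0,0],
])

```text
time_s: 59.65
tcp_pos: [0.5447, 0.1955, 0.2463]
orientation: [0.536, -0.463, 0.534, 0.463]
ft_force: [3.1, -1.2, 0.1]
gripper_width: 0.15
```

```bash
python3 st.py
```

```text
[0.5447 0.1955 0.2463] yaw 81.7 [ 3.1 -1.2  0.1] [-0.08 -0.74  0.16] [ 0.14  0.42 -0.76  1.66  0.31  1.18  0.73] w 0.15
```

Call:
arm_command([
  [0,0,0,8.5,0,0],
  [0,0,0,17,0,0],
  [0,0,0,25.5,0,0],
  [0,0,0,34,0,0],
  [0,0,0,42.5,0,0],
  [0,0,0,51,0,0],
])

```text
time_s: 60.25
tcp_pos: [0.5451, 0.195, 0.2463]
orientation: [0.683, -0.185, 0.681, 0.186]
ft_force: [1.6, -0.8, 1.7]
gripper_width: 0.147
```

```bash
python3 st.py
```

```text
[0.5451 0.195  0.2463] yaw 30.4 [ 1.6 -0.8  1.7] [-0.44 -0.44  0.22] [ 0.01  0.38 -0.57  1.67  0.22  1.16 -0.09] w 0.147
```

Call:
arm_command([
  [0,0,0,8.5,0,0],
  [0,0,0,17,0,0],
  [0,0,0,25.5,0,0],
  [0,0,0,34,0,0],
  [0,0,0,42.5,0,0],
  [0,0,0,44,0,0],
])

```text
time_s: 60.85
tcp_pos: [0.545, 0.1947, 0.2463]
orientation: [0.703, 0.085, 0.701, -0.085]
ft_force: [1.3, -2.4, 2.0]
gripper_width: 0.152
```

```bash
python3 st.py;python3 -c "
from h import *
print(inc([.5433,.1952,.2445],np.radians(-12.5)))"
```

```text
[0.545  0.1947 0.2463] yaw -13.8 [ 1.3 -2.4  2. ] [-0.65 -0.05  0.18] [-0.1   0.35 -0.42  1.67  0.16  1.15 -0.81] w 0.152
[array([ 1.8,  0.1, -1.8]), array([-1.28,  0.13, -0.07])]
```

Call:
arm_command([
  [0,0,0,0,0,0],
  [0,0,0,0,0,0],
  [0,0,0,0,0,0],
  [0,0,0,0,0,0],
  [-20,0,0,0,0,0],
  [-45,0,-1.4,-1.3,0.1,0],
  [-54,0,-1.4,-1.3,0.1,0],
  [-54,0,-1.4,-1.3,0.1,0],
], grip=0)

```text
time_s: 61.65
tcp_pos: [0.5441, 0.1953, 0.3015]
orientation: [0.704, 0.078, 0.702, -0.076]
ft_force: [0.5, -0.1, -0.3]
gripper_width: 0.998
```

Call:
arm_command([
  [0,0,0,-8.5,0,0],
  [0,0,0,-17,0,0],
  [0,0,0,-25.5,0,0],
  [0,0,0,-34,0,0],
  [0,0,0,-42.5,0,0],
  [0,0,0,-51,0,0],
  [0,0,0,-59.5,0,0],
  [0,0,0,-68,0,0],
  [0,0,0,-76.5,0,0],
  [0,0,0,-85,0,0],
  [0,0,0,-90,0,0],
  [0,0,0,-90,0,0],
])

```text
time_s: 62.85
tcp_pos: [0.5438, 0.195, 0.3]
orientation: [0.552, -0.443, 0.55, 0.443]
ft_force: [-0.1, 0.0, 0.2]
gripper_width: 0.997
```

Call:
arm_command([
  [0,0,0,-8.5,0,0],
  [0,0,0,-17,0,0],
  [0,0,0,-25.5,0,0],
  [0,0,0,-34,0,0],
  [0,0,0,-42.5,0,0],
  [0,0,0,-51,0,0],
  [0,0,0,-59.5,0,0],
  [0,0,0,-68,0,0],
  [0,0,0,-76.5,0,0],
  [0,0,0,-85,0,0],
  [0,0,0,-90,0,0],
  [0,0,0,-90,0,0],
])

```text
time_s: 64.05
tcp_pos: [0.5436, 0.1948, 0.299]
orientation: [0.078, -0.703, 0.077, 0.703]
ft_force: [0.4, -0.1, -0.7]
gripper_width: 1.003
```

```bash
python3 st.py; python3 -c "
from h import *
print(inc([.5433,.1952,.2445],np.radians(167.5)))
im,m=snap('wrist','w16.png');np.save('w16.npy',m['pose'])
g=cv2.cvtColor(im,cv2.COLOR_BGR2GRAY)
for row in (135,150,260,290,305):
    k=np.flatnonzero(g[row,295:345]<72)+295; print(row,k.min(),k.max())"
```

```text
[0.5436 0.1948 0.299 ] yaw 167.5 [ 0.4 -0.1 -0.7] [ 0.09 -0.05 -0.01] [ 0.31  0.47 -1.05  1.57  0.41  1.34  2.14] w 1.003
[array([54.5, -0.3,  0.3]), array([-0.03,  0.02,  0.1 ])]
135 306 330
150 295 344
260 311 331Traceback (most recent call last):
  File "<string>", line 7, in <module>
    k=np.flatnonzero(g[row,295:345]<72)+295; print(row,k.min(),k.max())
                                                       ~~~~~^^
    return umr_minimum(a, axis, None, out, keepdims, initial, where)
ValueError: zero-size array to reduction operation minimum which has no identity
```

Call:
arm_command([
  [20,0,0,0,0,0],
  [42,0,0,0,0,0],
  [53,0,0,0,0,0],
  [54.5,0,0,0,0,0],
  [54.5,0,0,0,0,0],
])

```text
time_s: 64.6
tcp_pos: [0.5437, 0.1951, 0.2449]
orientation: [0.079, -0.703, 0.078, 0.703]
ft_force: [0.4, 0.0, 0.3]
gripper_width: 1.001
```

Call:
arm_command([
  [0,0,0,0,0,0],
  [0,0,0,0,0,0],
  [0,0,0,0,0,0],
  [0,0,0,0,0,0],
  [0,0,0,0,0,0],
  [0,0,0,0,0,0],
  [0,0,0,0,0,0],
  [0,0,0,0,0,0],
], grip=255, newtons=100)

```text
time_s: 65.4
tcp_pos: [0.5441, 0.1952, 0.2455]
orientation: [-0.079, 0.703, -0.078, -0.702]
ft_force: [0.7, -0.6, 5.6]
gripper_width: 0.151
```

Call:
arm_command([
  [0,0,0,8.5,0,0],
  [0,0,0,17,0,0],
  [0,0,0,25.5,0,0],
  [0,0,0,34,0,0],
  [0,0,0,42.5,0,0],
  [0,0,0,51,0,0],
  [0,0,0,59.5,0,0],
  [0,0,0,68,0,0],
  [0,0,0,76.5,0,0],
  [0,0,0,85,0,0],
  [0,0,0,92,0,0],
  [0,0,0,95,0,0],
])

```text
time_s: 66.6
tcp_pos: [0.5445, 0.1953, 0.2456]
orientation: [0.573, -0.415, 0.571, 0.416]
ft_force: [1.6, 0.6, 0.8]
gripper_width: 0.152
```

```bash
python3 st.py;python3 -c "
from h import *
print(inc([.5433,.1952,.2445],np.radians(72.5)))"
```

```text
[0.5445 0.1953 0.2456] yaw 72.0 [1.6 0.6 0.8] [-0.07 -0.54  0.25] [ 0.06  0.39 -0.65  1.66  0.25  1.17  0.61] w 0.152
[array([ 1.1,  1.1, -0.5]), array([-0.5 ,  0.18,  0.09])]
```

Call:
arm_command([
  [0,0.5,-0.5,-3,0,0],
  [0,0.5,-0.5,-6,0,0],
  [-20,0.5,-0.5,-6,0,0],
  [-50,0.5,-0.5,-6,0,0],
  [-90,0.5,-0.5,-6,0,0],
  [-105,0.5,-0.5,-6,0,0],
  [-105,0.5,-0.5,-6,0,0],
  [-105,0.5,40,-6,0,0],
  [-105,0.5,80,-6,0,0],
  [-105,0.5,80,-6,0,0],
  [-105,0.5,80,-6,0,0],
  [-105,0.5,80,-6,0,0],
])

```text
time_s: 67.8
tcp_pos: [0.5682, 0.2702, 0.3491]
orientation: [0.55, -0.445, 0.549, 0.445]
ft_force: [0.3, -0.5, -2.7]
gripper_width: 0.151
```

```bash
python3 st.py;python3 -c "
from h import *
im,m=snap('wrist','w17.png');np.save('w17.npy',m['pose']);print(head(im,m,(.5435,.1957)))"
```

```text
[0.5682 0.2702 0.3491] yaw 78.0 [ 0.3 -0.5 -2.7] [-0.05 -0.03 -0.02] [-0.06  0.43 -0.69  1.38  0.27  1.43  0.62] w 0.151
(array([236., 175.]), array([0.54346106, 0.19537395]), (36.2610969543457, 36.320098876953125), np.float32(84.84662))
```

View pics/w17.png

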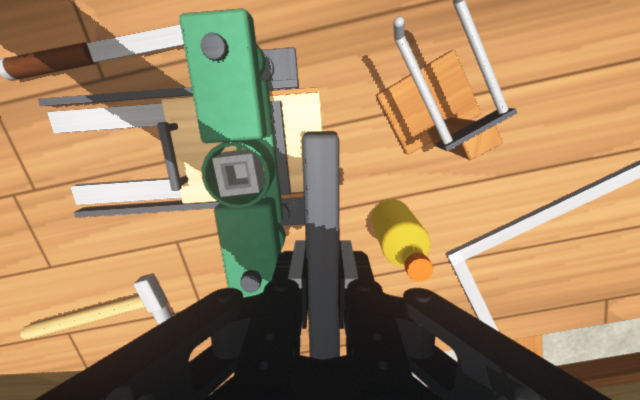

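The key is out. The head square at (236,175) reads 84.8°, so the spindle turned about 983°, against 986° planned. The rack's prongs are at the upper right. Now I'll hang the key.

```bash
python3 -c "
from h import *
print(inc([.4749,.4137,.345],np.radians(17.8)))"
```

```text
[array([  4.7, 121.5, 121. ]), array([6.013e+01, 8.000e-02, 2.000e-02])]
```

Call:
arm_command([
  [2,20,20,8,0,0],
  [3,40,40,16,0,0],
  [4,60,60,24,0,0],
  [4,80,80,32,0,0],
  [5,100,100,40,0,0],
  [5,121,121,48,0,0],
  [5,121,121,56,0,0],
  [5,121,121,60,0,0],
  [5,121,121,60,0,0],
  [5,121,121,60,0,0],
])

```text
time_s: 68.85
tcp_pos: [0.4758, 0.4126, 0.3446]
orientation: [0.699, -0.11, 0.698, 0.111]
ft_force: [-0.4, -1.3, -3.1]
gripper_width: 0.148
```

```bash
python3 st.py; python3 -c "
from h import *
print(inc([.4749,.4137,.16],np.radians(17.8)))"
```

```text
[0.4758 0.4126 0.3446] yaw 18.0 [-0.4 -1.3 -3.1] [ 0.    0.01 -0.01] [-0.43  0.4  -0.53  1.39  0.2   1.4  -0.64] w 0.148
[array([184.6,   1.3,  -0.8]), array([0.18, 0.08, 0.  ])]
```

Call:
arm_command([
  [40,1.3,-0.8,0,0,0],
  [80,1.3,-0.8,0,0,0],
  [120,1.3,-0.8,0,0,0],
  [155,1.3,-0.8,0,0,0],
  [180,1.3,-0.8,0,0,0],
  [184,1.3,-0.8,0,0,0],
  [184,1.3,-0.8,0,0,0],
])

```text
time_s: 69.55
tcp_pos: [0.4752, 0.4132, 0.1605]
orientation: [0.699, -0.111, 0.698, 0.111]
ft_force: [-0.1, -0.2, -2.2]
gripper_width: 0.147
```

```bash
python3 st.py; python3 -c "
from h import *
print(inc([.4749,.4137,.1325],np.radians(17.8)))"
```

```text
[0.4752 0.4132 0.1605] yaw 18.0 [-0.1 -0.2 -2.2] [ 0.05 -0.    0.  ] [-0.44  0.53 -0.5   1.64  0.29  1.04 -0.71] w 0.147
[array([28. ,  0.6, -0.1]), array([0.2 , 0.03, 0.02])]
```

Call:
arm_command([
  [10,0.5,0,0,0,0],
  [20,0.5,0,0,0,0],
  [26,0.5,0,0,0,0],
  [28,0.5,0,0,0,0],
  [28.5,0.5,0,0,0,0],
  [28.5,0.5,0,0,0,0],
])

```text
time_s: 70.15
tcp_pos: [0.4751, 0.4138, 0.1323]
orientation: [0.699, -0.111, 0.698, 0.111]
ft_force: [-0.5, -0.2, -2.8]
gripper_width: 0.154
```

```bash
python3 st.py
```

```text
[0.4751 0.4138 0.1323] yaw 18.0 [-0.5 -0.2 -2.8] [ 0.03  0.07 -0.  ] [-0.45  0.56 -0.49  1.66  0.3   0.99 -0.73] w 0.154
```

Not in contact yet. I'll ease down until I feel the prongs.

Call:
arm_command([
  [1,0,0,0,0,0],
  [2,0,0,0,0,0],
  [2.5,0,0,0,0,0],
  [2.5,0,0,0,0,0],
])

```text
time_s: 70.55
tcp_pos: [0.4754, 0.4141, 0.1315]
orientation: [0.699, -0.11, 0.698, 0.111]
ft_force: [-2.0, -2.5, 7.6]
gripper_width: 0.153
```

```bash
python3 st.py
```

```text
[0.4754 0.4141 0.1315] yaw 18.0 [-2.  -2.5  7.6] [-0.63  0.55  0.02] [-0.45  0.57 -0.49  1.66  0.31  0.99 -0.73] w 0.153
```

Call:
arm_command([
  [-0.7,0,0,0,0,0],
  [-0.7,0,0,0,0,0],
])

```text
time_s: 70.75
tcp_pos: [0.4755, 0.4144, 0.1325]
orientation: [0.699, -0.11, 0.697, 0.111]
ft_force: [-0.1, 0.0, -3.2]
gripper_width: 0.149
```

Call:
arm_command([
  [0,0,0,0,0,0],
  [0,0,0,0,0,0],
  [0,0,0,0,0,0],
  [0,0,0,0,0,0],
  [0,0,0,0,0,0],
  [-20,0,0,0,0,0],
  [-60,0,0,0,0,0],
  [-100,0,0,0,0,0],
  [-140,0,0,0,0,0],
  [-180,0,0,0,0,0],
  [-180,0,0,0,0,0],
  [-180,0,0,0,0,0],
], grip=0)

```text
time_s: 71.95
tcp_pos: [0.4752, 0.4144, 0.3136]
orientation: [0.7, -0.11, 0.697, 0.111]
ft_force: [-0.3, -0.9, -0.3]
gripper_width: 0.998
```

```bash
python3 st.py; python3 - <<'E'
from h import *
im,m=snap('wrist','w18.png');np.save('w18.npy',m['pose'])
t,r,s=pose()
z=np.array([-.141,-.99,0]);M=np.c_[[0,0,-1],np.cross(z,[0,0,-1]),z]
print((r.inv().apply(np.array([.520,.045,.30])-t)*1000).round(0),(r.inv()*R.from_matrix(M)).as_rotvec(degrees=True).round(1))
E
```

```text
[0.4752 0.4144 0.3136] yaw 18.0 [-0.3 -0.9 -0.3] [0.01 0.   0.  ] [-0.43  0.42 -0.53  1.44  0.21  1.33 -0.65] w 0.998
[  12. -365.  -71.] [ 1.161e+02  1.000e-01 -2.000e-01]
```

Call:
arm_command([
  [0,-30,-6,8.5,0,0],
  [0,-61,-12,17,0,0],
  [0,-91,-18,25.5,0,0],
  [0,-122,-24,34,0,0],
  [0,-152,-30,42.5,0,0],
  [0,-183,-36,51,0,0],
  [0,-213,-42,59.5,0,0],
  [0,-243,-48,68,0,0],
  [2,-274,-54,76.5,0,0],
  [4,-304,-60,85,0,0],
  [8,-335,-66,93.5,0,0],
  [12,-365,-71,102,0,0],
])

```text
time_s: 73.2
tcp_pos: [0.5194, 0.0431, 0.2982]
orientation: [0.524, 0.475, 0.524, -0.475]
ft_force: [0.3, -0.4, 0.3]
gripper_width: 1.001
```

```bash
python3 -c "
from h import *
print(pose()[0],inc([.5164,.0297,.20],np.radians(-98.6)))"
```

```text
[0.51942128 0.04311261 0.29823237] [array([98.2, -4.4, 13.1]), array([ 1.423e+01, -2.000e-02, -1.000e-02])]
```

Call:
arm_command([
  [30,-4,13,8,0,0],
  [60,-4,13,14.2,0,0],
  [98,-4,13,14.2,0,0],
  [98,-4,13,14.2,0,0],
  [98,-4,13,14.2,0,0],
  [98,-4,13,14.2,0,0],
])

```text
time_s: 73.8
tcp_pos: [0.5176, 0.03, 0.2016]
orientation: [0.462, 0.536, 0.461, -0.535]
ft_force: [-0.3, 0.6, -0.1]
gripper_width: 0.999
```

```bash
python3 st.py; python3 - <<'E'
from h import *
im,m=snap('wrist','w19.png');np.save('w19.npy',m['pose'])
w1=cv2.imread('pics/w1.png');w18=cv2.imread('pics/w18.png')
up=lambda a,f:cv2.resize(a,None,fx=f,fy=f,interpolation=cv2.INTER_CUBIC)
A=up(w1[60:310,0:230],1.2)[:300];B=up(im[60:310,0:230],1.2)[:300]
top=np.hstack([A,B]); C=w18[60:340,200:520]; st,_=snap('top','top9.png'); D=up(st[120:260,100:240],2)
bot=np.hstack([C,D]); W=max(top.shape[1],bot.shape[1])
pad=lambda a:cv2.copyMakeBorder(a,0,0,0,W-a.shape[1],cv2.BORDER_CONSTANT)
o=np.vstack([pad(top),pad(bot)]);print(o.shape);cv2.imwrite('pics/fin.png',o)
E
```

```text
[0.5176 0.03   0.2016] yaw -98.5 [-0.3  0.6 -0.1] [ 0.   -0.01 -0.04] [-0.09  0.26 -0.08  1.89  0.02  0.99 -1.89] w 0.999
(580, 600, 3)
```

View pics/fin.png

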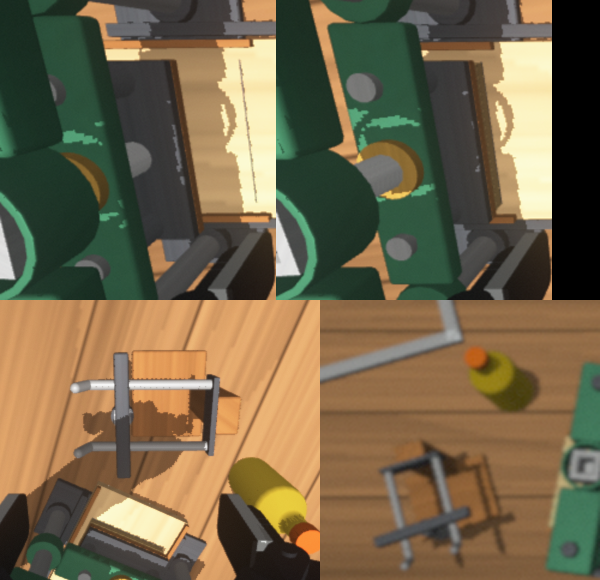

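The key hangs on both prongs, with the bar across them in both lower panes, and the stack is under the platen. I'll check the squeeze numerically from the platen and crosshead edges, before (top left) against after (top right).

```bash
python3 - <<'E'
from h import *
n=np.array([np.sin(np.radians(8.1)),np.cos(np.radians(8.1)),0]);S=np.array([.5435,.1952,0])
def zat(f,p,c):
    m=eyes.camera_model('wrist');m['pose']=np.load(f);o,d=ray(m,p);t=(n@S-c-n@o)/(n@d);return (o+d*t)[2]
A=lambda u,v:(u/1.2,v/1.2+60);B=lambda u,v:((u-276)/1.2,v/1.2+60)
for nm,a,b,cs in(('platen plate',A(186,145),B(483,150),(.029,)),('platen face edge',A(191,145),None,(.029,)),('crosshead',A(128,150),B(435,150),(.022,.025,.028))):
    for c in cs: print(nm,c,zat('w1.npy',a,c).round(4),b and zat('w19.npy',b,c).round(4))
# edges by gradient along row 185
for f in('w1','w19'):
    im=cv2.imread(f'pics/{f}.png');print(f,im[185,90:200:2].tolist())
E
```

```text
platen plate 0.029 0.0844 0.0581
platen face edge 0.029 0.0778 None
crosshead 0.022 0.1328 0.1067
crosshead 0.025 0.1371 0.1116
crosshead 0.028 0.1415 0.1165
w1 [[52, 70, 39], [42, 58, 33], [38, 51, 30], [36, 49, 28], [36, 49, 29], [36, 49, 29], [36, 49, 31], [40, 51, 34], [101, 104, 102], [111, 112, 112], [111, 112, 113], [109, 110, 110], [111, 112, 112], [111, 112, 112], [110, 111, 112], [112, 113, 114], [104, 105, 106], [63, 62, 63], [56, 55, 56], [56, 55, 54], [53, 53, 53], [55, 55, 57], [53, 54, 55], [55, 55, 57], [56, 55, 57], [55, 56, 57], [56, 56, 58], [57, 57, 60], [69, 69, 71], [101, 99, 98], [47, 49, 52], [39, 43, 47], [45, 72, 107], [33, 54, 79], [39, 61, 87], [95, 136, 170], [101, 144, 179], [100, 145, 179], [101, 146, 180], [102, 147, 181], [103, 147, 181], [103, 147, 181], [103, 148, 182], [103, 147, 182], [103, 147, 183], [103, 147, 183], [103, 147, 183], [103, 148, 184], [103, 148, 183], [117, 168, 200], [196, 244, 251], [191, 243, 250], [196, 245, 252], [196, 244, 251], [196, 244, 251]]
w19 [[52, 107, 140], [52, 110, 144], [54, 112, 147], [51, 107, 139], [50, 106, 139], [49, 106, 140], [50, 104, 136], [50, 105, 136], [42, 88, 115], [35, 71, 91], [35, 71, 91], [35, 70, 89], [43, 74, 83], [61, 86, 54], [64, 87, 49], [64, 87, 49], [62, 85, 48], [58, 81, 46], [48, 66, 40], [40, 56, 35], [39, 54, 35], [38, 50, 32], [37, 51, 34], [45, 53, 43], [57, 58, 58], [59, 60, 59], [57, 58, 59], [60, 60, 61], [59, 61, 61], [58, 60, 61], [57, 58, 60], [58, 59, 61], [57, 59, 60], [59, 61, 64], [59, 61, 64], [58, 60, 63], [59, 62, 66], [61, 63, 68], [60, 64, 68], [44, 51, 57], [41, 49, 58], [38, 60, 84], [37, 60, 86], [46, 71, 92], [48, 75, 94], [49, 75, 94], [83, 117, 145], [103, 148, 183], [103, 148, 183], [179, 235, 248], [197, 245, 252], [197, 244, 252], [197, 245, 252], [197, 245, 252], [197, 245, 252]]
```

```bash
python3 - <<'E'
from h import *
n=np.array([np.sin(np.radians(8.1)),np.cos(np.radians(8.1)),0]);S=np.array([.5435,.1952,0])
def zat(f,p,c):
    m=eyes.camera_model('wrist');m['pose']=np.load(f);o,d=ray(m,p);t=(n@S-c-n@o)/(n@d);return (o+d*t)[2]
# bottom front edge of crosshead, top front edge of platen plate, along three rows
for row in(150,185,215):
    out=[]
    for f in('w1','w19'):
        g=cv2.imread(f'pics/{f}.png')[row].astype(int); green=(g[:,1]-np.maximum(g[:,0],g[:,2]))>8
        e=np.flatnonzero(green[:170]).max()+1
        out+=[e]+[round(zat(f+'.npy',(e,row),c),4) for c in(.02,.025,.03)]
    print(row,out,[round((out[k]-out[k+4])*1000,1) for k in(1,2,3)])
for f,c in(('w1',150.5),('w19',169)):print('platen',zat(f+'.npy',(c,185),.029))
E
```

```text
150 [np.int64(97), np.float64(0.132), np.float64(0.1392), np.float64(0.1463), np.int64(130), np.float64(0.0984), np.float64(0.1067), np.float64(0.1151)] [np.float64(33.6), np.float64(32.5), np.float64(31.2)]
185 [np.int64(105), np.float64(0.1316), np.float64(0.1387), np.float64(0.1459), np.int64(136), np.float64(0.0989), np.float64(0.1072), np.float64(0.1156)] [np.float64(32.7), np.float64(31.5), np.float64(30.3)]
215 [np.int64(112), np.float64(0.131), np.float64(0.1382), np.float64(0.1453), np.int64(142), np.float64(0.0982), np.float64(0.1066), np.float64(0.1149)] [np.float64(32.8), np.float64(31.6), np.float64(30.4)]
platen 0.09214054750873685
platen 0.064601082781367
```

The crosshead came down about 32 mm and the platen about 27 mm. That agrees with a squeeze of roughly 6 mm, so I'll hand in.

```bash
python3 -c "
from h import *
env.sign_off()"
```

```text
the job is handed in; nothing more can be done
```

The job is done and handed in, at about 74 s of the 210 s allowed. No verdict was reported.

I drew the bed out to its stop and stacked the two laminations present on the outline, then pushed the bed home. I seated the T-key until it bottomed, wound the spindle clockwise, pulled the key out and hung it back on the same hook.

What the last checks showed:

- **Stack:** the two laminations lie within about 0.5 mm of each other on the outline, and their yaw matches the press to within about 0.2°.
- **Bed:** it stopped moving against the home stop and took about 10 N.
- **Winding:** the head angle gives about 983° turned, against about 986° planned, so roughly 0.1 mm short of the intended squeeze. This rests on taking the start angle (about 94°) from the head's orientation.
- **Squeeze:** from before and after pictures, the crosshead came down about 32 mm. The platen came down 26–27.5 mm by two rough readings. That puts the squeeze at roughly 5–6 mm against 6 mm wanted. I did not read it from the bolt heads.
- **Contact:** the wrist moment gave no clear sign of when the platen met the stack, so I worked contact out from the known heights.
- **Key and bystanders:** pictures show the key's bar lying across both prongs. I never touched the hammer, chisel or glue bottle, though I did not measure them again at the end.

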